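# Lock the sprung stop into the weaving bench and clamp the basket form

### The job

Take the blue-handled stop from its wooden caddy, put its foot lengthwise into the open stretch of the bench's channel, press it down against the spring strip and twist it a quarter turn so that the strip lifts it and its grooves catch the channel lips. Then slide the locked stop along the channel against the wooden basket form and, pushing with the stop only, drive the form home against the fence until you feel it gripped firmly but gently between them; let go and leave the stop there. Do not force anything, and leave the orange-handled post and the things around the bench where they are.

Things in the scene. Friction and masses are not known exactly. Their poses are not given: they have to be found in the camera images.
- bench: Plywood weaving bench, fixed, 320 x 140 x 40 mm; origin at the centre of its underside, x along its channel towards the fence, z up. The dark wooden fence (20 x 110 x 24 mm) stands across the bench top near the +x end, its near face 90 to 130 mm from the origin, 5 to 55 mm beyond the form; its exact place is not measured: feel for it.
- slot (a point): Middle of the channel's mouth, level with the bench top, 40 mm above its underside; axes as the bench. Aluminium channel 304 mm long, ends closed; slot 18 mm wide between lips 4 mm thick, whose 3 mm thick edges turn down to 10 mm below the top; under them it is 42 mm wide. Free for the stop from x = -120 mm to the form.
- strip (a joint): How far the dark steel spring strip in the channel's bottom is pressed down, m: 0 is free (its face 9 mm below the bench top), 0.0145 is bottomed (23.5 mm below the top). It pushes back about 0.6 N per mm, some 9 N when bottomed, then is hard.
- stop_grip (a point): Middle of the stop's blue square grip, 18 x 18 mm, 66 mm above its underside (grip from 40.5 to 86 mm); z up, x along the foot's length, the grip's sides along x and y. The stop weighs about 0.12 kg. Under the grip is a black collar, 40 mm in diameter, 26.5 to 40.5 mm above the underside, then a stem 14 mm in diameter. It starts upright in a caddy pocket.
- stop_foot (a point): Centre of the underside of the stop's steel foot: 36 long (x) x 15 x 11.5 mm, two grooves across its top, 5 wide, 5.5 deep, 8 to 13 mm from the axis. It can turn, either way, only with the underside 21.5 mm or more below the bench top. Turned across and let go, it rises till the lip edges sit in the grooves, underside 16 mm below the top (off-centre by over 1 mm it may catch: shift it sideways); then slides with 1 to 6 N of drag.
- form_center (a point): Flat wooden basket form with coloured bands, 80 x 70 x 24 mm, about 0.15 kg, lying loose on the bench top over the channel, its 80 mm side (x) along it; this point is its centre. The stop's collar touches it when their centres are 60 mm apart along the channel. It slides with less than 3 N; a push of about 10 N seats it well, over 20 N is too much.
- caddy: Wooden caddy block, fixed, 170 x 70 x 22 mm, origin at the centre of its underside, x along its length; two pockets 12 mm deep, 80 mm apart, hold the blue stop and the orange post (either may be in either).
- spare_grip (a point): Middle of the orange square grip (18 x 18 mm) of another post, same shape above the foot, with a brass foot without grooves; to be left in its pocket.
- glue: White glue bottle, 48 mm in diameter, 120 mm high, a bystander behind the bench; origin at the centre of its underside.
- pot: Blue cup, 72 mm in diameter, 90 mm high, a bystander behind the bench; origin at the centre of its underside.
- tape: Yellow roll of tape, 72 mm in diameter, 16 mm high, a bystander; origin at the centre of its underside.
- spare_form: Small wooden block, 60 x 50 x 30 mm, a bystander; origin at the centre of its underside.

How it is judged:
On the way, in this order (a step that is already met when the one before it is completed fails the run):
1. the stop is locked in the channel: turned across it (within 10 degrees) and lifted by the spring with the lips in its grooves (z of stop in the frame of bench between 0.022 and 0.0262 m and y of stop in the frame of bench between -0.004 and 0.004 m and angle between the x axis of stop and the y axis of bench, either way round below 0.17 rad and angle between stop's own z axis and vertical below 0.12 rad), for 0.3 s.
2. the locked stop presses the form home: 5 to 20 N between stop and form, which only the fence can resist (all of step 1 and contact force between stop and form between 5 and 20 N), for 0.2 s.
At the end, for the whole second after the job is handed in: The stop still locked: foot across the channel within 10 degrees, upright, underside 22 to 26 mm above the bench's. The form flat on the bench, pushed home (centre over 48 mm from the bench's), square within 4 degrees, the stop's collar within 2.5 mm of touching it; both at rest (all of step 1 and x of form_center in the frame of bench above 0.048 m and horizontal distance between stop and form_center below 0.0625 m and angle between the x axis of form_center and the x axis of bench, either way round below 0.07 rad and z of form_center in the frame of bench below 0.055 m and linear speed of each of stop, form below 0.01 m/s).
It fails at once if the stop is forced against the bench or its spring strip (over 35 N) (contact force between stop and bench above 35 N).
It fails at once if the form is squeezed by more than 25 N (contact force between stop and form above 25 N).
It fails at once if the robot pushes the form itself (contact force between any of the fingers, the arm and form above 3 N).
It fails at once if the orange post is moved by more than 10 mm (distance of spare_grip from where it was at the start of the episode above 0.01 m).
It fails at once if a bystander is moved by more than 15 mm (distance of any of glue, pot, tape, spare_form from where it was at the start of the episode above 0.015 m).
It also fails if it takes over 72 s, if anything falls off the work surface, if the arm or the gripper's body presses on something with over 40 N, if the wrist force passes 120 N, or if a joint passes its speed limit or range.

### The arm

A 7-joint arm with a two-finger parallel gripper is mounted at the origin on the work surface. World frame = base frame: x ahead of the robot, y to its left, z up, the work surface at z = 0. Lengths are in m, angles in rad, forces in N, time in s.
With the tool pointing down it reaches from about 0.425 to 0.825 m from the base axis. Payload 3.6 kg.
Tool frame: the origin (TCP) lies between the finger pads; the fingertips stand 19 mm ahead of it and the grasp point (between the pads) is the TCP; y points along the fingers, z is the direction in which the jaws open and shut, and the axes are right-handed (so a half turn about y gives the same grasp; the last joint's range is limited). The gripper opens to 85 mm and grips with 20 to 120 N. Pads are 22 mm wide; open, the fingers measure 114 mm over their backs; the gripper's body (76 mm by 85 mm) begins 54 mm behind the grasp point. The pads swing forward as they close: fully open they stand 13 mm farther back than shut.
Start: joints at [1.208, 0.615, -0.013, 1.423, 0.008, 1.103, -0.04], TCP at [0.215, -0.613, 0.25] pointing down, gripper open.
Joint ranges: [-3.12, 3.12], [-0.3, 2.06], [-1.34, 1.32], [0.26, 2.42], [-1.36, 4.5], [0.01, 1.98], [-2.84, 2.84]. Speed limits (rad/s): [2.79, 2.79, 3.14, 3.14, 3.14, 3.14, 3.14].

### API

Orientations are given as [roll, pitch, yaw] about the fixed x, y, z axes, in that order (R = Rz(yaw) Ry(pitch) Rx(roll)).
In Python, from bench import arm, cams, spotter gives the robot as it stands.
- The arm moves only by the shell command python3 -m creep 'ROWS'. ROWS is a JSON object of lists of equal length, an entry for each row: "dp": the shift along the tool's x, y, z in cm, a list of three; "turn": the turn, a rotation vector about the tool's x, y, z in degrees, a list of three; "claw": the closure, from -1 (fully open) to 1 (shut). In form: {"dp": [[dx, dy, dz], ...], "turn": [[wx, wy, wz], ...], "claw": [claw, ...]}. A call has 1 to 20 rows; each row is the pose to reach, as a shift and turn from the pose commanded when the call began, along the tool's axes at that moment; what a row does not reach only later rows make up. A row lasts 1/10 s, in which the tool goes at most 50 mm and 8.59 degrees, less where a joint would pass 70% of its speed; a pose out of reach is approached as far as the arm can. A call with a gripper value outside its range is refused whole. The fingers move at their own pace and stop on an object; the grip force is fixed at half the most. Time passes only in rows, so rows that repeat a pose let the fingers close. It gives the time, the measured TCP pose, the force and the opening at its end, in the units of the state.
- arm.sense(): the state, without advancing time (a new reading comes with each control period).
- cams.grab_frame(name): name is "side" or "top"; returns a dict with "image" (400x640x3 uint8, blue, green, red), "depth" (400x640 float32, m along the optical axis (not along the pixel's ray), 0 where there is no reading), "intrinsics" (3x3 intrinsics, pixels), "extrinsics" (4x4, takes a point from world to camera coordinates). Camera axes: x right, y down, z forward; pixel columns grow to the right and rows downward; lengths in m; the calibration is good to about 2 mm. A picture is of the moment at which its call begins.
- arm.hand_in(): hands the job in, once; it reports no verdict.
Trained networks look in a picture, given as the dict that the camera call returned (one of the last four; its "shot" number tells which), for a name from the list of things; names that differ only in an ending like _2 or _b are one class to them, and where a whole thing is asked for, a point or a joint stands for the part that bears it (a point fixed in the world has none). Each returns a list of dicts, best first, with "p" (0 to 1); they miss things now and then, are a little off and sometimes report something else, mostly with a low value. They report only what shows in the picture. A call takes as long as a camera call.
- spotter.boxes_of(picture, target): "rect" ([centre column, centre row, width, height] in pixels, round what is visible of it).
The state is a dict: "time_s": time; "joints": joint angles; "joint_vel": joint speeds; "effort": joint torques, N m; "tool_pos": TCP position; "ee_rot": TCP orientation; "ft_force": force on the tool from outside, world axes, zero at the start; "ft_torque": the same for the moment, N m; "width": finger opening in m.
Only numpy, scipy, OpenCV 4.12 (cv2) and the standard library are available. Lean on these libraries where they do the work, as an engineer would, in place of code of your own. Each camera call takes 0.05 s, during which the arm holds its last target.

## Working session

There is one attempt and no reset: what is moved stays moved. The work goes in short steps, Python scripts to look and compute and a shell command to move; the robot and the scene stay as the last step left them, time stands still between calls to the robot, and variables do not carry over. Pictures are saved under pics/ and viewed, and the job is handed in when it is done.

```bash
ls; mkdir -p pics; cat > h.py <<'E'
import numpy as np, cv2
from bench import arm, cams, spotter
from scipy.spatial.transform import Rotation as R
def proj(f,p):
    p=np.atleast_2d(p); E=np.array(f["extrinsics"]);K=np.array(f["intrinsics"])
    c=p@E[:3,:3].T+E[:3,3]; q=c@K.T; return q[:,:2]/q[:,2:]
def cloud(f):
    E=np.array(f["extrinsics"]);K=np.array(f["intrinsics"]);d=f["depth"]
    v,u=np.mgrid[:d.shape[0],:d.shape[1]]
    c=np.stack([(u-K[0,2])/K[0,0]*d,(v-K[1,2])/K[1,1]*d,d],-1)
    w=(c-E[:3,3])@E[:3,:3]; w[d<=0]=np.nan; return w
E
python3 - <<'E'
from h import *
s=arm.sense(); print(s)
for n in ["top","side"]:
    f=cams.grab_frame(n); cv2.imwrite(f"pics/{n}0.png",f["image"]); np.savez(f"/tmp/{n}0.npz",**{k:np.array(f[k]) for k in ["image","depth","intrinsics","extrinsics"]})
    E=f["extrinsics"]; print(n,(-np.array(E)[:3,:3].T@np.array(E)[:3,3]).round(3), np.array(f["intrinsics"]).round(1).tolist())
    if n=="top":
        W=cloud(f)
        for t in ["stop_grip","spare_grip","form_center","bench","caddy","glue","pot","tape","spare_form"]:
            for b in spotter.boxes_of(f,t)[:2]:
                c,r,w,h=b["rect"]; print(t,round(b["p"],2),np.round(b["rect"],1),W[int(r),int(c)].round(3))
E
```

```text
pics
{'time_s': 0.0, 'joints': array([ 1.20749736,  0.61593083, -0.01266229,  1.42492814,  0.0081247 ,
        1.10337586, -0.04038478]), 'joint_vel': array([ 0.00239681, -0.00018565,  0.00103495,  0.00148121, -0.00016694,
        0.00125126,  0.00165349]), 'effort': array([-4.29923421e-05, -4.69219780e+01,  2.58965828e-01, -1.71033829e+01,
        9.93969210e-03,  9.73959512e-03, -7.03051953e-06]), 'tool_pos': array([ 0.21459168, -0.61279048,  0.24912072]), 'ee_rot': array([-1.57338789e+00, -3.32149593e-05, -2.80466302e+00]), 'ft_force': array([ 0.07503488,  0.4237344 , -0.49298037]), 'ft_torque': array([ 0.0043808 , -0.02854411, -0.06189372]), 'width': 0.08585488035993916}
top [0.398 0.064 1.171] [[400.1, 0.0, 315.5], [0.0, 400.1, 202.2], [0.0, 0.0, 1.0]]
stop_grip 0.53 [461.4 237.6  16.1  13.1] [ 0.465 -0.305  0.092]
stop_grip 0.49 [462.  209.6  17.2  15.2] [ 0.541 -0.314  0.085]
spare_grip 0.53 [461.4 239.1  15.9  14.1] [ 0.461 -0.313  0.068]
form_center 0.65 [312.9 189.8  36.4  29.3] [0.603 0.094 0.066]
bench 0.75 [326.4 192.6 114.6  61.3] [0.601 0.054 0.033]
caddy 0.91 [453.8 221.9  33.1  61.3] [ 0.515 -0.309  0.023]
caddy 0.39 [327.8 194.3 101.4  13. ] [0.595 0.051 0.031]
glue 0.87 [386.  131.1  18.3  23.9] [ 0.764 -0.115  0.085]
pot 0.97 [335.  126.4  25.3  30.3] [0.808 0.025 0.006]
pot 0.52 [453.8 223.1  30.6  58.9] [ 0.51  -0.309  0.019]
tape 0.85 [238.6 278.4  28.1  26.9] [ 0.356  0.311 -0.002]
spare_form 0.58 [193.2 225.6  22.7  24.6] [0.508 0.438 0.029]
spare_form 0.51 [328.6 194.9 102.8  17.1] [0.595 0.049 0.03 ]
side [ 0.469 -0.874  0.924] [[426.0, 0.0, 318.4], [0.0, 426.0, 196.5], [0.0, 0.0, 1.0]]
```

View pics/top0.png

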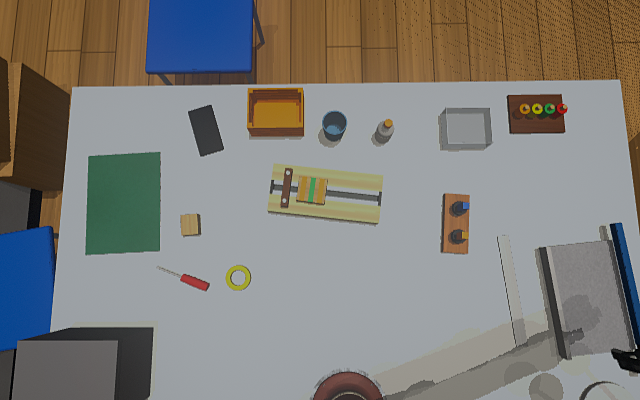

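View pics/side0.png

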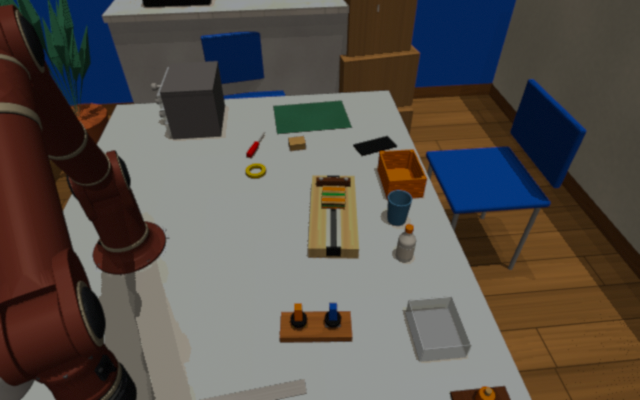

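```bash
python3 - <<'E'
import cv2
a=cv2.imread("pics/top0.png")
c=cv2.resize(a[155:275,240:500],None,fx=3,fy=3,interpolation=cv2.INTER_CUBIC);cv2.imwrite("pics/topz.png",c)
E
```

```text
(no output)
```

View pics/topz.png

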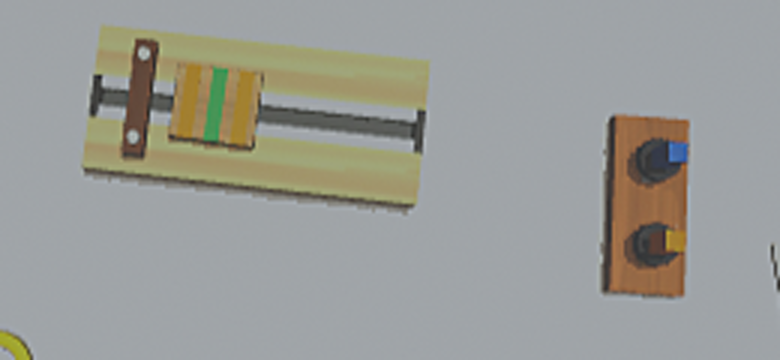

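The blue stop is in the farther pocket, at about (460,208). The fence is on the left end of the bench, so bench +x is roughly world +y. Next I measure.

```bash
python3 - <<'E'
from h import *
F={n:np.load(f"/tmp/{n}0.npz") for n in ["top","side"]}
for n,f in F.items():
    W=cloud(f); im=f["image"]
    print(n)
    # table
    def rect(box,z0,z1,name):
        m=(W[...,0]>box[0])&(W[...,0]<box[1])&(W[...,1]>box[2])&(W[...,1]<box[3])&(W[...,2]>z0)&(W[...,2]<z1)
        p=W[m]; r=cv2.minAreaRect(p[:,:2].astype(np.float32)*1000); print(name,m.sum(),np.round(r[0],1),np.round(r[1],1),round(r[2],2),"zmed",np.median(p[:,2]).round(4)); return m
    m=(W[...,0]>0.4)&(W[...,0]<.55)&(W[...,1]>-.2)&(W[...,1]<-.1); print("table z",np.nanmedian(W[m][:,2]))
    rect((.5,.72,-.15,.25),.03,.047,"bench")
    rect((.5,.72,-.0,.25),.055,.075,"form+fence")
    rect((.4,.62,-.40,-.25),.012,.03,"caddy")
    hsv=cv2.cvtColor(im,cv2.COLOR_BGR2HSV)
    reg=(W[...,0]>.4)&(W[...,0]<.65)&(W[...,1]>-.42)&(W[...,1]<-.22)
    b=reg&(hsv[...,0]>100)&(hsv[...,0]<125)&(hsv[...,1]>120)&(hsv[...,2]>60); 
    o=reg&(hsv[...,0]>12)&(hsv[...,0]<22)&(hsv[...,1]>150)
    for nm,q in (("blue",b),("orange",o)):
        v,u=np.nonzero(q); print(nm,q.sum(),u.min(),u.max(),v.min(),v.max(),W[q].min(0).round(3),np.median(W[q],0).round(3),W[q].max(0).round(3))
f=F["side"]["image"]; cv2.imwrite("pics/sidez1.png",cv2.resize(f[290:350,270:365],None,fx=8,fy=8,interpolation=cv2.INTER_CUBIC))
cv2.imwrite("pics/sidez2.png",cv2.resize(f[165:265,295:370],None,fx=6,fy=6,interpolation=cv2.INTER_CUBIC))
cv2.imwrite("pics/topz1.png",cv2.resize(F["top"]["image"][190:256,435:480],None,fx=9,fy=9,interpolation=cv2.INTER_CUBIC))
E
```

```text
top
table z -0.0011325539847618655
bench 4120 [598.   56.9] [320.3 141.4] 83.12 zmed 0.039
form+fence 992 [604.4 116.5] [123.4 109.9] 82.75 zmed 0.0631
caddy 1114 [ 509.8 -317.3] [ 71.6 170.4] 84.86 zmed 0.0207
blue 37 463 468 202 208 [ 0.542 -0.331  0.05 ] [ 0.55  -0.322  0.094] [ 0.566 -0.313  0.099]
orange 86 446 468 194 252 [ 0.427 -0.357  0.015] [ 0.482 -0.33   0.022] [ 0.594 -0.294  0.099]
side
table z 0.00037187019387354206
bench 2685 [599.9  55.2] [325. 140.] 83.07 zmed 0.0402
form+fence 664 [608.3 116.2] [132.3 108.3] 84.34 zmed 0.0642
caddy 1544 [ 511.5 -318.1] [ 73.9 170. ] 85.28 zmed 0.0222
blue 99 330 336 303 318 [ 0.544 -0.332  0.058] [ 0.551 -0.329  0.092] [ 0.559 -0.314  0.098]
orange 1651 280 350 304 341 [ 0.427 -0.361  0.004] [ 0.505 -0.332  0.022] [ 0.596 -0.28   0.099]
```

View pics/sidez1.png

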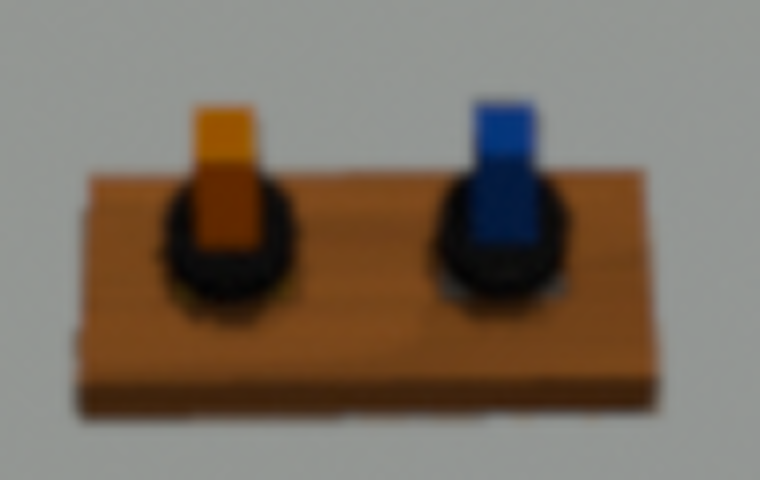

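View pics/sidez2.png

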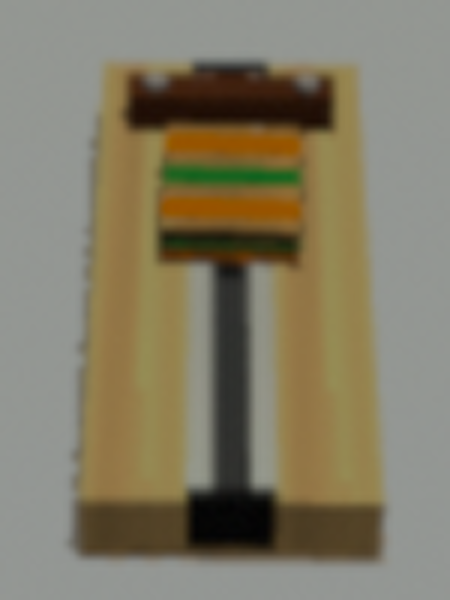

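View pics/topz1.png

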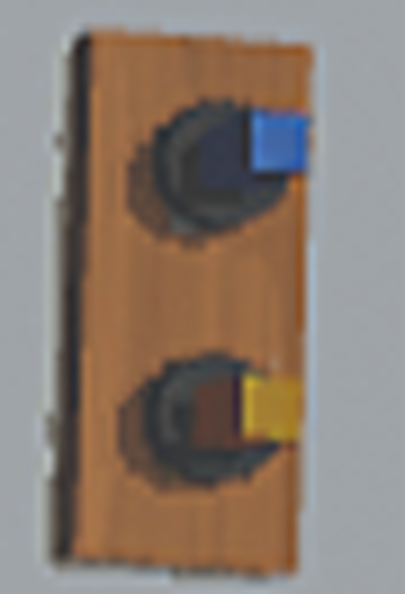

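The side view shows grey steel of the foot on both sides, at about (450,287) and (562,285). So the foot lies along the caddy's length, and I'll grasp with the jaws across it. I'll write a helper that works out the moves.

```bash
cat >> h.py <<'E'
def plan(p,yawdeg,frm=None):
    s=arm.sense(); R0=R.from_euler('xyz',s["ee_rot"]); 
    R1=R.from_euler('xyz',[-90,0,yawdeg],degrees=True)
    d=R0.inv().apply(np.array(p)-s["tool_pos"])*100
    t=(R0.inv()*R1).as_rotvec(degrees=True)
    print("dp cm",d.round(3),"turn",t.round(2),"| pos",s["tool_pos"].round(4),"rpy",np.degrees(s["ee_rot"]).round(2),"F",s["ft_force"].round(2),"w",round(s["width"],4),"t",s["time_s"],"j",s["joints"].round(2))
E
python3 - <<'E'
from h import *
plan([.5507,-.3215,.17],-185.1)
E
```

```text
dp cm [-41.348   8.034 -16.45 ] turn [ 1.00e-02  2.44e+01 -0.00e+00] | pos [ 0.2148 -0.6134  0.2503] rpy [ -90.01    0.   -160.7 ] F [ 0.56 -0.35 -0.14] w 0.0856 t 0.55 j [ 1.21  0.61 -0.01  1.42  0.01  1.1  -0.04]
```

```bash
python3 -m creep '{"dp":[[-10,2,-4],[-20,4,-8],[-30,6,-12],[-36,7,-14],[-41.35,8,-16.45],[-41.35,8,-16.45],[-41.35,8,-16.45],[-41.35,8,-16.45],[-41.35,8,-16.45],[-41.35,8,-16.45],[-41.35,8,-16.45],[-41.35,8,-16.45],[-41.35,8,-16.45],[-41.35,8,-16.45]],"turn":[[0,6,0],[0,12,0],[0,18,0],[0,22,0],[0,24.4,0],[0,24.4,0],[0,24.4,0],[0,24.4,0],[0,24.4,0],[0,24.4,0],[0,24.4,0],[0,24.4,0],[0,24.4,0],[0,24.4,0]],"claw":[-1,-1,-1,-1,-1,-1,-1,-1,-1,-1,-1,-1,-1,-1]}'
python3 - <<'E'
from h import *
plan([.5507,-.3215,.079],-185.1)
f=cams.grab_frame("side"); cv2.imwrite("pics/s1.png",cv2.resize(f["image"][220:380,230:430],None,fx=4,fy=4,interpolation=cv2.INTER_CUBIC))
f=cams.grab_frame("top"); cv2.imwrite("pics/t1.png",cv2.resize(f["image"][160:290,390:540],None,fx=4,fy=4,interpolation=cv2.INTER_CUBIC))
E
```

```text
time_s: 1.95
tool_pos: [0.5495, -0.3234, 0.1708]
ee_rot: [-1.57, 0.0, 3.049]
ft_force: [-0.5, -0.3, 1.0]
width: 0.0854
dp cm [-0.099  9.178 -0.211] turn [-0.06 -0.19 -0.01] | pos [ 0.5495 -0.3234  0.1708] rpy [-8.9940e+01  1.0000e-02  1.7471e+02] F [-0.51 -0.35  0.96] w 0.0854 t 1.95 j [ 0.44  0.67  0.1   1.56 -0.08  0.91 -1.1 ]
```

View pics/s1.png

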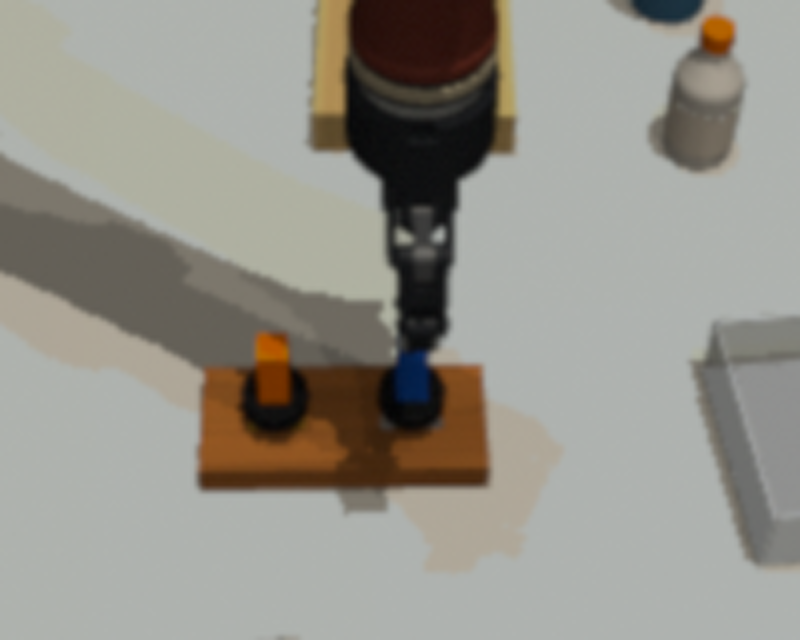

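```bash
python3 - <<'E'
from h import *
f=cams.grab_frame("side")
q=proj(f,[[.5507,-.3215,.096],[.5507,-.3215,.0505],[.5495,-.3234-.05,.165],[.5495,-.3234-.05,.2]]); print((q-[230,220])*4)
E
```

```text
[[409.9260632  342.6825388 ]
 [408.63166002 387.54065081]
 [422.15468653 351.39838561]
 [423.64179017 311.58036937]]
```

View pics/t1.png

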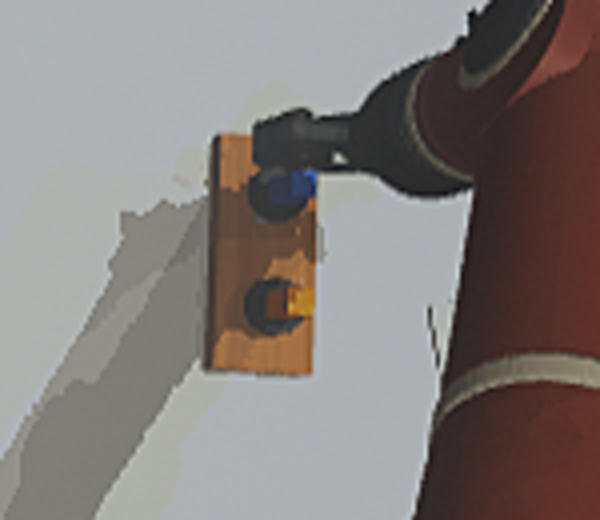

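```bash
python3 -m creep '{"dp":[[-0.1,2,-0.2],[-0.1,4,-0.2],[-0.1,6,-0.2],[-0.1,7.5,-0.2],[-0.1,8.5,-0.2],[-0.1,9.2,-0.2],[-0.1,9.2,-0.2],[-0.1,9.2,-0.2],[-0.1,9.2,-0.2]],"turn":[[0,0,0],[0,0,0],[0,0,0],[0,0,0],[0,0,0],[0,0,0],[0,0,0],[0,0,0],[0,0,0]],"claw":[-1,-1,-1,-1,-1,-1,-1,-1,-1]}'
python3 - <<'E'
from h import *
plan([.5507,-.3215,.079],-185.1)
f=cams.grab_frame("side"); cv2.imwrite("pics/s2.png",cv2.resize(f["image"][270:350,260:380],None,fx=6,fy=6,interpolation=cv2.INTER_CUBIC))
E
```

```text
time_s: 3.0
tool_pos: [0.5525, -0.32, 0.0792]
ee_rot: [-1.57, 0.002, 3.053]
ft_force: [0.3, -0.8, 0.1]
width: 0.0854
dp cm [0.162 0.023 0.168] turn [-0.04  0.   -0.1 ] | pos [ 0.5525 -0.32    0.0792] rpy [-8.996e+01  1.000e-01  1.749e+02] F [ 0.28 -0.78  0.08] w 0.0854 t 3.0 j [ 0.44  0.79  0.08  1.63 -0.09  0.73 -1.09]
```

View pics/s2.png

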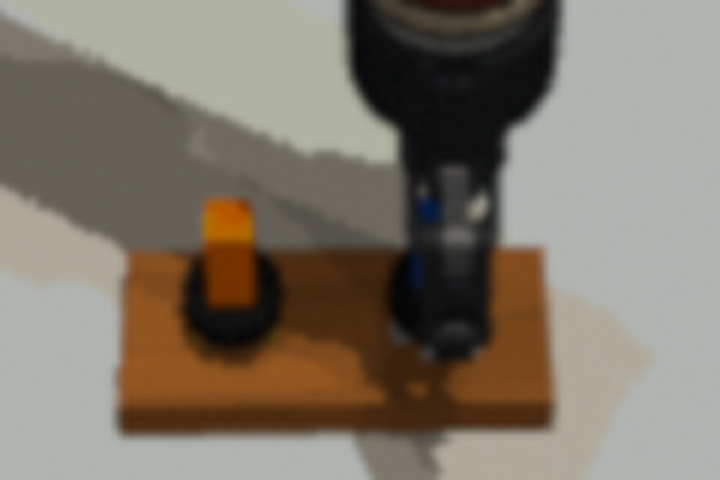

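```bash
for i in 1 2 3; do python3 -m creep '{"dp":[[0,0,0]],"turn":[[0,0,0]],"claw":[-1]}' | sed -n 2,3p; done; python3 -c "
from h import *
plan([.5507,-.3215,.079],-185.1)"
```

```text
tool_pos: [0.5522, -0.3198, 0.079]
ee_rot: [-1.57, 0.001, 3.053]
tool_pos: [0.5521, -0.3197, 0.0787]
ee_rot: [-1.571, 0.001, 3.053]
tool_pos: [0.5519, -0.3197, 0.0785]
ee_rot: [-1.571, 0.0, 3.053]
dp cm [ 0.106 -0.047  0.194] turn [-0.   -0.   -0.02] | pos [ 0.5519 -0.3197  0.0785] rpy [-9.000e+01  2.000e-02  1.749e+02] F [-0.51 -1.1   0.17] w 0.0854 t 3.35 j [ 0.44  0.79  0.08  1.63 -0.09  0.73 -1.09]
```

```bash
python3 -m creep '{"dp":[[0.1,0,0.18],[0.1,0,0.18],[0.1,0,0.18],[0.1,0,0.18],[0.1,0,0.18],[0.1,0,0.18],[0.1,0,0.18],[0.1,0,0.18],[0.1,0,0.18],[0.1,0,0.18],[0.1,0,0.18],[0.1,0,0.18],[0.1,0,0.18],[0.1,0,0.18],[0.1,0,0.18],[0.1,0,0.18]],"turn":[[0,0,0],[0,0,0],[0,0,0],[0,0,0],[0,0,0],[0,0,0],[0,0,0],[0,0,0],[0,0,0],[0,0,0],[0,0,0],[0,0,0],[0,0,0],[0,0,0],[0,0,0],[0,0,0]],"claw":[-1,-1,-1,0,0.3,1,1,1,1,1,1,1,1,1,1,1]}'; python3 -c "
from h import *
plan([.5507,-.3215,.079],-185.1)"
```

```text
time_s: 4.95
tool_pos: [0.5509, -0.3214, 0.0784]
ee_rot: [-1.571, 0.0, 3.053]
ft_force: [0.2, -0.6, 1.9]
width: 0.0174
dp cm [ 0.016 -0.057  0.01 ] turn [-0.01  0.   -0.02] | pos [ 0.5509 -0.3214  0.0784] rpy [-8.999e+01  2.000e-02  1.749e+02] F [ 0.22 -0.65  1.86] w 0.0174 t 4.95 j [ 0.45  0.79  0.08  1.63 -0.09  0.73 -1.09]
```

```bash
python3 -m creep '{"dp":[[0,-0.5,0],[0,-1.5,0],[0,-3,0],[0,-5,0],[0,-7,0],[0,-9,0],[0,-9,0],[0,-9,0]],"turn":[[0,0,0],[0,0,0],[0,0,0],[0,0,0],[0,0,0],[0,0,0],[0,0,0],[0,0,0]],"claw":[1,1,1,1,1,1,1,1]}'; python3 - <<'E'
from h import *
plan([.590,-.0172,.168],-96.9)
f=cams.grab_frame("side"); cv2.imwrite("pics/s3.png",cv2.resize(f["image"][220:350,260:400],None,fx=5,fy=5,interpolation=cv2.INTER_CUBIC))
E
```

```text
time_s: 5.75
tool_pos: [0.5506, -0.3213, 0.169]
ee_rot: [-1.571, 0.001, 3.053]
ft_force: [0.2, -0.1, -0.9]
width: 0.0173
dp cm [ -1.218   0.095 -30.639] turn [-4.00e-02 -8.82e+01 -2.00e-02] | pos [ 0.5506 -0.3213  0.169 ] rpy [-8.999e+01  4.000e-02  1.749e+02] F [ 0.17 -0.13 -0.88] w 0.0173 t 5.75 j [ 0.44  0.68  0.1   1.56 -0.08  0.91 -1.1 ]
```

View pics/s3.png

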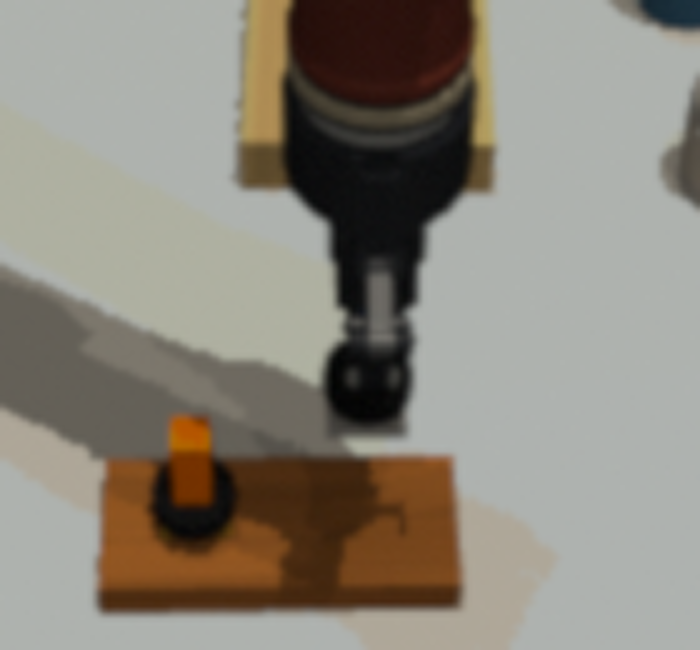

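The stop is held. Its steel foot shows under the collar at about (367,425) and runs across the view, so the foot is along world x as expected. Next I move over the channel.

```bash
python3 -m creep '{"dp":[[0,0,-3],[0,0,-6],[-0.2,0,-9],[-0.4,0,-12],[-0.5,0,-15],[-0.6,0,-18],[-0.8,0,-21],[-1,0,-24],[-1.2,0,-27],[-1.2,0,-29],[-1.2,0,-30.6],[-1.2,0,-30.6],[-1.2,0,-30.6],[-1.2,0,-30.6],[-1.2,0,-30.6],[-1.2,0,-30.6],[-1.2,0,-30.6],[-1.2,0,-30.6]],"turn":[[0,-4,0],[0,-12,0],[0,-20,0],[0,-28,0],[0,-36,0],[0,-44,0],[0,-52,0],[0,-60,0],[0,-68,0],[0,-76,0],[0,-82,0],[0,-88.2,0],[0,-88.2,0],[0,-88.2,0],[0,-88.2,0],[0,-88.2,0],[0,-88.2,0],[0,-88.2,0]],"claw":[1,1,1,1,1,1,1,1,1,1,1,1,1,1,1,1,1,1]}'; python3 - <<'E'
from h import *
plan([.590,-.0172,.125],-96.9)
f=cams.grab_frame("side"); cv2.imwrite("pics/s4.png",cv2.resize(f["image"][150:280,270:400],None,fx=5,fy=5,interpolation=cv2.INTER_CUBIC))
f=cams.grab_frame("top"); cv2.imwrite("pics/t4.png",cv2.resize(f["image"][130:270,250:420],None,fx=4,fy=4,interpolation=cv2.INTER_CUBIC))
E
```

```text
time_s: 7.6
tool_pos: [0.5899, -0.0177, 0.1684]
ee_rot: [-1.571, -0.0, -1.692]
ft_force: [1.2, 0.9, -1.4]
width: 0.0172
dp cm [-0.055  4.339  0.005] turn [-0.01 -0.03  0.  ] | pos [ 0.5899 -0.0177  0.1684] rpy [-89.99  -0.   -96.93] F [ 1.19  0.87 -1.41] w 0.0172 t 7.6 j [ 0.19  0.63 -0.32  1.7   0.25  0.86 -0.36]
```

View pics/s4.png

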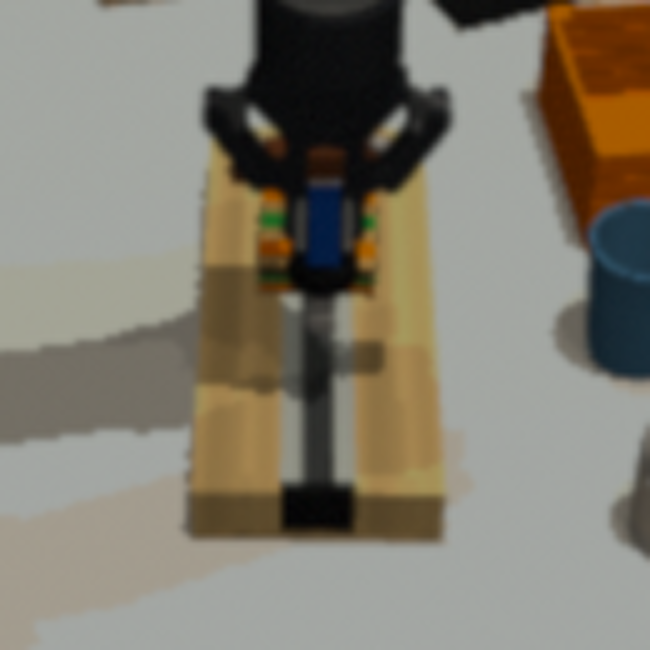

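View pics/t4.png

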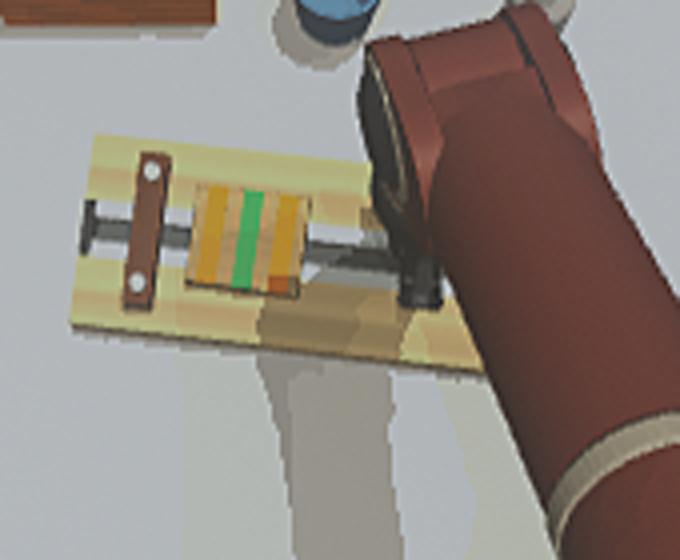

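```bash
python3 - <<'E'
from h import *
f=np.load("/tmp/side0.npz"); g=cv2.cvtColor(f["image"],cv2.COLOR_BGR2GRAY).astype(float)
hsv=cv2.cvtColor(f["image"],cv2.COLOR_BGR2HSV)
K=f["intrinsics"];E=f["extrinsics"]
def ray(u,v,z):
    d=E[:3,:3].T@np.linalg.solve(K,[u,v,1]); c=-E[:3,:3].T@E[:3,3]; return c+d*(z-c[2])/d[2]
for v in range(212,246,4):
    print(v, g[v,320:346].astype(int).tolist())
res=[]
for v in range(211,246):
    r=g[v]; 
    # dark strip edges by halfway crossing
    mid=r[330:336].min(); 
    a=np.arange(322,346); rr=r[322:346]
    i=np.argmin(rr[6:14])+6
    hl=rr[:i].max(); hr=rr[i:].max()
    tl=(hl+rr[i])/2; tr=(hr+rr[i])/2
    j=max(k for k in range(i) if rr[k]>tl); ul=a[j]+(rr[j]-tl)/(rr[j]-rr[j+1])
    j=min(k for k in range(i,len(rr)) if rr[k]>tr); ur=a[j]-(rr[j]-tr)/(rr[j]-rr[j-1])
    L=ray(ul,v,.04);Rr=ray(ur,v,.031); res.append((*L[:2],*Rr[:2],ul,ur,v))
res=np.array(res)
pl=np.polyfit(res[:,1],res[:,0],1);pr=np.polyfit(res[:,3],res[:,2],1)
for y in (-.08,-.0172,.0): print(y,"left",np.polyval(pl,y).round(4),"right",np.polyval(pr,y).round(4),"mid",(np.polyval(pl,y)+np.polyval(pr,y)).round(4)/2)
print(pl,pr,np.degrees(np.arctan2(1,[pl[0],pr[0]])))
# bench outer edges via yellow/table
E
```

```text
212 [134, 133, 130, 129, 131, 134, 139, 144, 143, 131, 98, 59, 47, 46, 48, 61, 98, 134, 143, 141, 138, 132, 128, 124, 121, 120]
216 [134, 132, 130, 129, 130, 134, 139, 142, 143, 131, 98, 61, 48, 49, 49, 63, 99, 135, 143, 142, 138, 133, 128, 124, 121, 120]
220 [134, 132, 131, 129, 130, 134, 139, 143, 142, 132, 98, 61, 47, 47, 48, 55, 89, 132, 143, 142, 139, 133, 129, 124, 121, 121]
224 [134, 132, 130, 130, 131, 135, 140, 144, 143, 133, 97, 61, 47, 48, 48, 55, 89, 132, 144, 143, 140, 134, 128, 124, 121, 120]
228 [134, 132, 130, 129, 131, 135, 141, 145, 145, 133, 98, 60, 48, 48, 48, 53, 88, 133, 145, 145, 142, 135, 129, 124, 121, 120]
232 [134, 132, 130, 129, 131, 135, 142, 146, 145, 134, 99, 61, 49, 47, 48, 54, 89, 134, 146, 146, 143, 135, 129, 125, 122, 120]
236 [134, 132, 130, 130, 131, 135, 144, 147, 146, 135, 100, 60, 48, 48, 48, 55, 90, 135, 147, 146, 144, 134, 129, 125, 122, 120]
240 [133, 132, 130, 130, 131, 136, 144, 147, 146, 136, 101, 62, 49, 48, 49, 53, 87, 135, 147, 148, 145, 137, 130, 125, 122, 121]
244 [132, 132, 130, 131, 132, 137, 145, 148, 147, 137, 101, 62, 48, 48, 48, 50, 84, 134, 147, 147, 145, 137, 130, 125, 122, 121]
-0.08 left 0.5747 right 0.5924 mid 0.5836
-0.0172 left 0.5822 right 0.6001 mid 0.59115
0.0 left 0.5843 right 0.6022 mid 0.5932
[0.11904923 0.58426646] [0.12185548 0.6021742 ] [83.21093428 83.05244765]
```

```bash
python3 - <<'E'
from h import *
f=cams.grab_frame("side"); s=arm.sense(); print(s["tool_pos"].round(4),np.degrees(s["ee_rot"]).round(2),s["ft_force"].round(2))
im=f["image"]; b=im[...,0].astype(float)-im[...,2]
p=s["tool_pos"]; d=np.array([.12,.993,0]); l=np.array([.993,-.12,0])
foot=p-np.array([0,0,.0684])
for z in (.045,.06,.075,.084):
    q=proj(f,[foot-d*.009-l*.009+[0,0,z],foot-d*.009+l*.009+[0,0,z]])
    v=int(round(q[:,1].mean())); r=b[v,325:345]; t=r.max()/2
    a=np.arange(325,345);i=np.argmax(r)
    j=max(k for k in range(i) if r[k]<t);ul=a[j]+(t-r[j])/(r[j+1]-r[j])
    j=min(k for k in range(i,20) if r[k]<t);ur=a[j]-(t-r[j])/(r[j-1]-r[j])
    print(z,v,q[:,0].round(2),q[:,0].mean().round(2),"obs",round(ul,2),round(ur,2),round((ul+ur)/2,2))
# collar/top: top camera slot
f=np.load("/tmp/top0.npz");g=cv2.cvtColor(f["image"],cv2.COLOR_BGR2GRAY).astype(int)
for u in (335,345,355,365): print(u,g[182:206,u].tolist())
E
```

```text
[ 0.5899 -0.0176  0.1684] [-89.99   0.   -96.91] [ 0.53  0.53 -0.81]
0.045 201 [330.07 336.7 ] 333.38 obs 330.88 337.66 334.27
0.06 197 [330.14 336.83] 333.49 obs 331.4 337.43 334.42
0.075 193 [330.21 336.96] 333.59 obs 331.4 337.49 334.44
0.084 191 [330.26 337.04] 333.65 obs 331.41 337.5 334.46
335 [148, 149, 152, 156, 160, 163, 164, 168, 154, 65, 89, 89, 89, 85, 110, 157, 167, 163, 162, 160, 156, 153, 154, 155]
345 [147, 147, 148, 151, 156, 160, 164, 163, 168, 157, 84, 89, 90, 89, 86, 111, 159, 167, 164, 163, 160, 157, 155, 153]
355 [148, 148, 148, 148, 150, 155, 159, 162, 163, 168, 157, 85, 89, 91, 90, 86, 99, 144, 168, 164, 163, 162, 156, 155]
365 [150, 149, 149, 148, 149, 149, 154, 158, 162, 163, 168, 155, 90, 90, 91, 92, 89, 91, 131, 169, 164, 163, 162, 157]
```

```bash
python3 -c "
from h import *
plan([.5890,-.0176,.116],-96.9)"; python3 -m creep '{"dp":[[0,1,0.1],[0,2.5,0.1],[0,4,0.1],[0,5,0.1],[0,5.2,0.1],[0,5.2,0.1],[0,5.2,0.1],[0,5.2,0.1],[0,5.2,0.1],[0,5.2,0.1]],"turn":[[0,0,0],[0,0,0],[0,0,0],[0,0,0],[0,0,0],[0,0,0],[0,0,0],[0,0,0],[0,0,0],[0,0,0]],"claw":[1,1,1,1,1,1,1,1,1,1]}'; python3 - <<'E'
from h import *
plan([.5890,-.0176,.116],-96.9)
f=cams.grab_frame("side"); cv2.imwrite("pics/s5.png",cv2.resize(f["image"][180:270,290:370],None,fx=7,fy=6,interpolation=cv2.INTER_CUBIC))
g=cv2.cvtColor(f["image"],cv2.COLOR_BGR2GRAY).astype(int)
for v in range(214,236,2): print(v,g[v,322:346].tolist())
E
```

```text
dp cm [ 0.01   5.241 -0.091] turn [-0.01 -0.01 -0.  ] | pos [ 0.5899 -0.0176  0.1684] rpy [-89.99   0.   -96.91] F [ 0.53  0.53 -0.81] w 0.0173 t 7.75 j [ 0.19  0.63 -0.32  1.7   0.25  0.86 -0.36]
time_s: 8.75
tool_pos: [0.5911, -0.0177, 0.1168]
ee_rot: [-1.57, 0.0, -1.691]
ft_force: [-0.7, 1.0, -1.1]
width: 0.0171
dp cm [ 0.014  0.076 -0.207] turn [-0.04  0.   -0.01] | pos [ 0.5911 -0.0177  0.1168] rpy [-8.996e+01  1.000e-02 -9.690e+01] F [-0.75  0.97 -1.11] w 0.0171 t 8.75 j [ 0.18  0.7  -0.3   1.74  0.28  0.75 -0.38]
214 [84, 82, 84, 86, 85, 69, 37, 21, 26, 23, 24, 25, 24, 25, 26, 23, 23, 30, 43, 86, 124, 132, 133, 132]
216 [85, 82, 84, 86, 84, 65, 30, 8, 7, 10, 18, 20, 19, 20, 20, 19, 13, 9, 29, 75, 122, 128, 126, 124]
218 [84, 83, 83, 86, 85, 67, 33, 7, 5, 6, 6, 9, 10, 11, 12, 13, 12, 12, 33, 78, 115, 114, 110, 107]
220 [84, 83, 84, 87, 89, 82, 58, 29, 10, 5, 8, 8, 8, 8, 8, 7, 9, 22, 45, 69, 75, 70, 69, 63]
222 [91, 91, 87, 87, 90, 90, 87, 73, 47, 27, 27, 25, 21, 25, 31, 40, 49, 64, 73, 71, 67, 64, 63, 65]
224 [90, 90, 90, 91, 88, 87, 83, 69, 50, 42, 55, 58, 58, 58, 62, 67, 70, 73, 78, 78, 75, 70, 69, 69]
226 [75, 76, 77, 79, 79, 75, 72, 65, 49, 48, 68, 66, 64, 69, 77, 78, 79, 92, 96, 93, 89, 86, 89, 104]
228 [77, 76, 77, 80, 82, 83, 80, 74, 52, 42, 57, 61, 63, 62, 66, 80, 106, 133, 138, 134, 128, 122, 119, 118]
230 [120, 119, 122, 126, 130, 132, 131, 117, 76, 35, 27, 26, 27, 37, 76, 123, 140, 142, 140, 135, 128, 123, 119, 118]
232 [130, 130, 132, 137, 141, 143, 142, 131, 93, 49, 30, 29, 30, 44, 86, 131, 143, 143, 140, 135, 129, 123, 120, 118]
234 [130, 130, 132, 137, 142, 144, 143, 133, 98, 60, 47, 46, 47, 52, 86, 131, 144, 144, 141, 135, 130, 123, 120, 118]
```

View pics/s5.png

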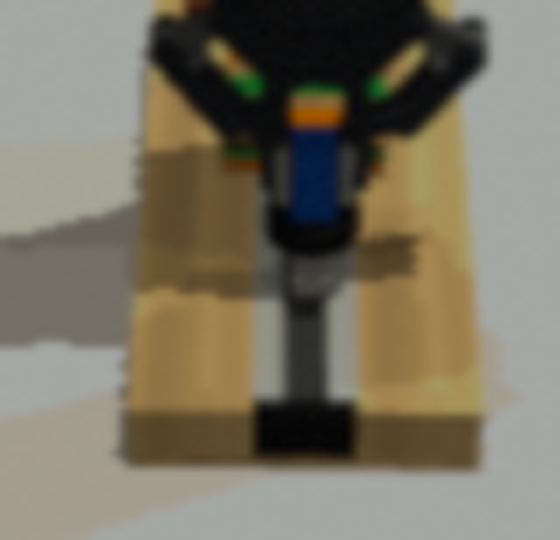

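```bash
python3 -m creep '{"dp":[[0,0,-0.2],[0,0,-0.2],[0,0,-0.2],[0,0,-0.2],[0,0,-0.2],[0,0,-0.2],[0,0,-0.2],[0,0,-0.2]],"turn":[[0,0,0],[0,0,0],[0,0,0],[0,0,0],[0,0,0],[0,0,0],[0,0,0],[0,0,0]],"claw":[1,1,1,1,1,1,1,1]}'; python3 - <<'E'
from h import *
plan([.5890,-.0176,.112],-96.9)
f=cams.grab_frame("side"); s=arm.sense()
im=f["image"]; b=im[...,0].astype(float)-im[...,2]
p=s["tool_pos"]; d=np.array([.12,.993,0]); l=np.array([.993,-.12,0])
foot=p-np.array([0,0,.0684])
for z in (.05,.06,.07,.08):
    q=proj(f,[foot-d*.009-l*.009+[0,0,z],foot-d*.009+l*.009+[0,0,z]])
    v=int(round(q[:,1].mean())); r=b[v,325:345]; t=r.max()/2
    a=np.arange(325,345);i=np.argmax(r)
    j=max(k for k in range(i) if r[k]<t);ul=a[j]+(t-r[j])/(r[j+1]-r[j])
    j=min(k for k in range(i,20) if r[k]<t);ur=a[j]-(t-r[j])/(r[j-1]-r[j])
    print(z,v,q[:,0].round(2),q[:,0].mean().round(2),"obs",round(ul,2),round(ur,2),round((ul+ur)/2,2))
c=np.array([.589,-.0176,.04])
for L in (-.05,-.06,-.07): print(proj(f,[c+d*L-l*.009,c+d*L+l*.009]).round(2).tolist())
E
```

```text
time_s: 9.6
tool_pos: [0.5889, -0.0175, 0.1163]
ee_rot: [-1.571, 0.0, -1.691]
ft_force: [0.3, 0.0, -0.8]
width: 0.0174
dp cm [0.01  0.434 0.011] turn [-0.  0. -0.] | pos [ 0.5889 -0.0175  0.1163] rpy [-90.    0.  -96.9] F [ 0.28  0.04 -0.82] w 0.0174 t 9.6 j [ 0.18  0.69 -0.3   1.74  0.28  0.75 -0.38]
0.05 214 [329.48 335.95] 332.72 obs 330.32 336.66 333.49
0.06 211 [329.53 336.03] 332.78 obs 330.6 336.49 333.54
0.07 209 [329.57 336.11] 332.84 obs 330.6 336.51 333.56
0.08 206 [329.62 336.19] 332.9 obs 330.77 336.63 333.7
[[329.24, 238.96], [335.66, 239.04]]
[[329.23, 241.61], [335.69, 241.69]]
[[329.22, 244.29], [335.72, 244.38]]
```

```bash
python3 -m creep '{"dp":[[0,0.3,0],[0,0.6,0],[0,0.8,0],[0,1,0],[0,1.2,0],[0,1.2,0],[0,1.2,0],[0,1.2,0]],"turn":[[0,0,0],[0,0,0],[0,0,0],[0,0,0],[0,0,0],[0,0,0],[0,0,0],[0,0,0]],"claw":[1,1,1,1,1,1,1,1]}'
```

```text
time_s: 10.45
tool_pos: [0.589, -0.0175, 0.1044]
ee_rot: [-1.571, 0.0, -1.691]
ft_force: [-0.5, 0.2, -1.1]
width: 0.0173
```

```bash
python3 -m creep '{"dp":[[0,0.2,0],[0,0.4,0],[0,0.6,0],[0,0.8,0],[0,1,0],[0,1,0],[0,1,0],[0,1,0]],"turn":[[0,0,0],[0,0,0],[0,0,0],[0,0,0],[0,0,0],[0,0,0],[0,0,0],[0,0,0]],"claw":[1,1,1,1,1,1,1,1]}'
```

```text
time_s: 11.25
tool_pos: [0.5889, -0.0175, 0.0945]
ee_rot: [-1.571, 0.0, -1.691]
ft_force: [-1.4, -0.1, 1.1]
width: 0.0172
```

```bash
python3 -m creep '{"dp":[[0,0.2,0],[0,0.4,0],[0,0.6,0],[0,0.6,0],[0,0.6,0],[0,0.6,0]],"turn":[[0,0,0],[0,0,0],[0,0,0],[0,0,0],[0,0,0],[0,0,0]],"claw":[1,1,1,1,1,1]}'; python3 -c "
from h import *
plan([.5890,-.0176,.0864],-96.9)"
```

```text
time_s: 11.85
tool_pos: [0.5889, -0.0175, 0.0886]
ee_rot: [-1.571, -0.0, -1.691]
ft_force: [-1.2, -0.1, 5.6]
width: 0.0173
dp cm [0.008 0.219 0.008] turn [-0.01 -0.    0.  ] | pos [ 0.5889 -0.0175  0.0886] rpy [-89.99  -0.   -96.9 ] F [-1.21 -0.11  5.63] w 0.0173 t 11.85 j [ 0.17  0.73 -0.28  1.76  0.3   0.69 -0.4 ]
```

```bash
python3 -m creep '{"dp":[[0,0.1,0],[0,0.2,0],[0,0.27,0],[0,0.27,0],[0,0.27,0],[0,0.27,0]],"turn":[[0,0,0],[0,0,0],[0,0,0],[0,0,0],[0,0,0],[0,0,0]],"claw":[1,1,1,1,1,1]}'; python3 -m creep '{"dp":[[0,0,0],[0,0,0]],"turn":[[0,0,0],[0,0,0]],"claw":[1,1]}'
```

```text
time_s: 12.45
tool_pos: [0.5889, -0.0175, 0.0862]
ee_rot: [-1.571, -0.0, -1.691]
ft_force: [-2.3, 0.2, 7.0]
width: 0.0175
time_s: 12.65
tool_pos: [0.5889, -0.0175, 0.0862]
ee_rot: [-1.571, -0.0, -1.691]
ft_force: [-1.4, -0.1, 5.8]
width: 0.0172
```

```bash
python3 -m creep '{"dp":[[0,0,0],[0,0,0],[0,0,0],[0,0,0],[0,0,0],[0,0,0],[0,0,0]],"turn":[[0,-4,0],[0,-8,0],[0,-12,0],[0,-16,0],[0,-20,0],[0,-20,0],[0,-20,0]],"claw":[1,1,1,1,1,1,1]}'; python3 -c "
from h import *
plan([.5890,-.0176,.0862],-6.9); print(arm.sense()['ft_torque'])"
```

```text
time_s: 13.35
tool_pos: [0.59, -0.0173, 0.0865]
ee_rot: [-1.568, -0.0, -1.342]
ft_force: [-0.8, -1.1, 6.6]
width: 0.017
dp cm [ 0.009  0.033 -0.107] turn [ -0.14 -69.99   0.11] | pos [ 0.59   -0.0173  0.0865] rpy [-8.984e+01 -1.000e-02 -7.689e+01] F [-0.81 -1.07  6.62] w 0.017 t 13.35 j [ 0.22  0.75 -0.38  1.76  0.4   0.71 -0.14]
[-0.09079369  0.20369581  0.03730808]
```

```bash
python3 -m creep '{"dp":[[0,0,0],[0,0,0],[0,0,0],[0,0,0],[0,0,0],[0,0,0],[0,0,0],[0,0,0],[0,0,0],[0,0,0]],"turn":[[0,-5,0],[0,-10,0],[0,-15,0],[0,-20,0],[0,-25,0],[0,-30,0],[0,-35,0],[0,-35,0],[0,-35,0],[0,-35,0]],"claw":[1,1,1,1,1,1,1,1,1,1]}'; python3 -c "
from h import *
plan([.5890,-.0176,.0862],-6.9); print(arm.sense()['ft_torque'])"
```

```text
time_s: 14.35
tool_pos: [0.5894, -0.0177, 0.0863]
ee_rot: [-1.57, -0.001, -0.731]
ft_force: [-1.7, -0.6, 6.2]
width: 0.017
dp cm [-0.036  0.009 -0.015] turn [-1.000e-02 -3.501e+01  7.000e-02] | pos [ 0.5894 -0.0177  0.0863] rpy [-8.997e+01 -6.000e-02 -4.191e+01] F [-1.65 -0.55  6.17] w 0.017 t 14.35 j [ 0.32  0.78 -0.54  1.76  0.56  0.76  0.33]
[-0.15376819  0.39445195  0.07713357]
```

```bash
python3 -m creep '{"dp":[[0,0,0],[0,0,0],[0,0,0],[0,0,0],[0,0,0],[0,0,0],[0,0,0],[0,0,0],[0,0,0],[0,0,0],[0,0,0],[0,0,0]],"turn":[[0,-5,0],[0,-10,0],[0,-15,0],[0,-20,0],[0,-25,0],[0,-30,0],[0,-35,0],[0,-35,0],[0,-35,0],[0,-35,0],[0,-35,0],[0,-35,0]],"claw":[1,1,1,1,1,1,1,1,1,1,1,1]}'; python3 -c "
from h import *
plan([.5890,-.0176,.0922],-6.9); print(arm.sense()['ft_torque'])"
```

```text
time_s: 15.55
tool_pos: [0.5891, -0.0182, 0.0862]
ee_rot: [-1.572, -0.001, -0.121]
ft_force: [-1.5, -1.5, 6.6]
width: 0.0172
dp cm [-0.016 -0.605  0.058] turn [ 0.07 -0.04  0.03] | pos [ 0.5891 -0.0182  0.0862] rpy [-9.007e+01 -3.000e-02 -6.940e+00] F [-1.55 -1.5   6.61] w 0.0172 t 15.55 j [ 0.41  0.83 -0.7   1.76  0.7   0.83  0.82]
[-0.37270075  0.39231113  0.07571147]
```

```bash
for r in 1; do python3 -m creep '{"dp":[[0,-0.1,0],[0,-0.2,0],[0,-0.3,0],[0,-0.3,0],[0,-0.3,0],[0,-0.3,0]],"turn":[[0,0,0],[0,0,0],[0,0,0],[0,0,0],[0,0,0],[0,0,0]],"claw":[1,1,1,1,1,1]}'; done; python3 - <<'E'
from h import *
print(arm.sense()["ft_force"],arm.sense()["ft_torque"])
f=cams.grab_frame("side"); cv2.imwrite("pics/s6.png",cv2.resize(f["image"][170:270,290:370],None,fx=7,fy=6,interpolation=cv2.INTER_CUBIC))
E
```

```text
time_s: 16.15
tool_pos: [0.5888, -0.0182, 0.0874]
ee_rot: [-1.571, 0.001, -0.121]
ft_force: [3.4, -2.3, -13.8]
width: 0.017
[  3.43616321  -2.34567385 -13.82939037] [-0.39502749 -0.99478768 -0.04743976]
```

View pics/s6.png

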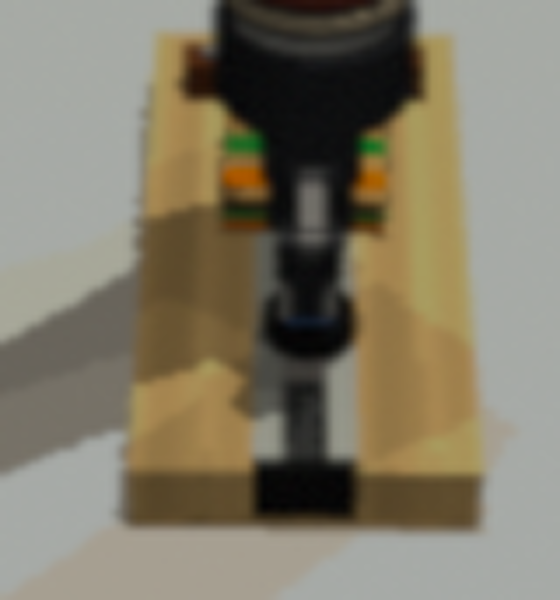

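```bash
python3 -m creep '{"dp":[[0,0.1,0],[0,0.2,0],[0,0.3,0],[0,0.3,0],[0,0.3,0],[0,0.3,0]],"turn":[[0,0,0],[0,0,0],[0,0,0],[0,0,0],[0,0,0],[0,0,0]],"claw":[1,1,1,1,1,1]}'; python3 - <<'E'
from h import *
s=arm.sense();print(s["tool_pos"],s["ft_force"],s["ft_torque"])
f=cams.grab_frame("side"); g=cv2.cvtColor(f["image"],cv2.COLOR_BGR2GRAY).astype(float)
p=s["tool_pos"]; th=np.linspace(0,2*np.pi,73)
ring=lambda z:np.c_[p[0]+.02*np.cos(th),p[1]+.02*np.sin(th),np.full(73,z)]
q=np.vstack([proj(f,ring(p[2]-.0684+z)) for z in (.0265,.0405)])
print("pred cols",q[:,0].min(),q[:,0].max(),"rows",q[:,1].min(),q[:,1].max())
for v in range(214,231,2): print(v,g[v,320:348].astype(int).tolist())
E
```

```text
time_s: 16.8
tool_pos: [0.589, -0.0181, 0.0869]
ee_rot: [-1.572, -0.001, -0.121]
ft_force: [-1.6, -4.9, 5.9]
width: 0.017
[ 0.58902564 -0.0180509   0.08689808] [-1.60415955 -4.88200013  5.90535965] [-1.25553175  0.28526323  0.07038751]
pred cols 325.52905659523253 339.52868928215696 rows 216.7923931853887 230.1355489527855
214 [89, 86, 85, 84, 85, 88, 90, 91, 83, 56, 23, 10, 13, 16, 15, 14, 11, 19, 62, 111, 129, 136, 141, 141, 137, 136, 136, 139]
216 [89, 87, 85, 84, 85, 88, 91, 90, 84, 61, 31, 16, 13, 13, 14, 14, 17, 29, 64, 105, 129, 140, 142, 138, 135, 136, 136, 138]
218 [88, 86, 86, 84, 85, 88, 90, 89, 80, 60, 46, 33, 19, 12, 11, 18, 33, 50, 64, 98, 121, 130, 131, 124, 122, 125, 131, 137]
220 [90, 86, 85, 84, 86, 87, 88, 78, 45, 28, 41, 35, 18, 11, 12, 19, 39, 53, 33, 38, 81, 119, 127, 124, 120, 120, 123, 132]
222 [92, 88, 85, 84, 86, 88, 83, 57, 26, 25, 44, 38, 23, 17, 19, 28, 45, 52, 29, 18, 48, 92, 121, 123, 120, 120, 120, 122]
224 [100, 97, 92, 87, 88, 88, 79, 49, 18, 7, 13, 16, 14, 16, 16, 19, 20, 19, 14, 19, 55, 101, 123, 123, 120, 120, 120, 122]
226 [100, 98, 96, 95, 96, 93, 80, 56, 28, 9, 6, 3, 6, 5, 4, 5, 9, 8, 11, 26, 72, 117, 128, 124, 121, 119, 120, 122]
228 [100, 98, 95, 95, 93, 87, 82, 76, 63, 41, 24, 12, 7, 6, 5, 6, 11, 20, 45, 87, 123, 133, 130, 124, 121, 119, 120, 122]
230 [140, 131, 107, 87, 82, 81, 79, 75, 73, 69, 61, 53, 49, 44, 44, 50, 67, 97, 126, 140, 142, 137, 130, 125, 120, 119, 120, 121]
```

```bash
python3 -m creep '{"dp":[[-0.05,0,0],[-0.1,0,0],[-0.1,0,0],[-0.1,0,0],[-0.1,0,0],[-0.1,-0.1,0],[-0.1,-0.15,0],[-0.1,-0.2,0],[-0.1,-0.2,0],[-0.1,-0.2,0]],"turn":[[0,0,0],[0,0,0],[0,0,0],[0,0,0],[0,0,0],[0,0,0],[0,0,0],[0,0,0],[0,0,0],[0,0,0]],"claw":[1,1,1,1,1,1,1,1,1,1]}';python3 -c "
from h import *
print(arm.sense()['ft_force'],arm.sense()['ft_torque'])"
```

```text
time_s: 17.85
tool_pos: [0.5888, -0.0181, 0.0871]
ee_rot: [-1.571, -0.002, -0.121]
ft_force: [3.5, -4.6, -2.5]
width: 0.0174
[ 3.48825865 -4.63999757 -2.49408917] [-1.20931948 -0.66439853  0.0396082 ]
```

```bash
python3 -m creep '{"dp":[[0,0.1,0],[0,0.2,0],[0,0.27,0],[0,0.27,0],[0,0.27,0],[0,0.27,0]],"turn":[[0,0,0],[0,0,0],[0,0,0],[0,0,0],[0,0,0],[0,0,0]],"claw":[1,1,1,1,1,1]}';python3 -c "
from h import *
print(arm.sense()['ft_force'],arm.sense()['ft_torque'])"
```

```text
time_s: 18.45
tool_pos: [0.5889, -0.018, 0.0861]
ee_rot: [-1.572, -0.002, -0.121]
ft_force: [-0.2, -6.2, 6.5]
width: 0.0174
[-0.17325964 -6.20544732  6.4650568 ] [-1.42134448 -0.04903294  0.00242138]
```

```bash
python3 -m creep '{"dp":[[-0.05,0,-0.05],[-0.1,0,-0.05],[-0.1,0,-0.05],[-0.1,0,-0.05],[-0.1,0,-0.05],[-0.1,0,-0.05],[-0.1,0,-0.05],[-0.1,0,-0.05]],"turn":[[0,0,0],[0,0,0],[0,0,0],[0,0,0],[0,0,0],[0,0,0],[0,0,0],[0,0,0]],"claw":[1,1,1,1,1,1,1,1]}';python3 -c "
from h import *
print(arm.sense()['ft_force'],arm.sense()['ft_torque'])
plan([.588,-.018,.0855],-6.9)"
```

```text
time_s: 19.25
tool_pos: [0.5884, -0.0173, 0.0864]
ee_rot: [-1.57, -0.004, -0.12]
ft_force: [0.2, -4.8, 5.9]
width: 0.0176
[ 0.24621683 -4.78100983  5.85327324] [-1.13521552 -0.22540414 -0.02775656]
dp cm [-0.033  0.092 -0.076] turn [-0.06  0.    0.22] | pos [ 0.5884 -0.0173  0.0864] rpy [-89.94  -0.22  -6.9 ] F [ 0.25 -4.78  5.85] w 0.0176 t 19.25 j [ 0.41  0.82 -0.7   1.76  0.7   0.82  0.81]
```

```bash
for i in 1 2; do python3 -m creep '{"dp":[[0,0,0],[0,0,0],[0,0,0]],"turn":[[0,0,0],[0,0,0],[0,0,0]],"claw":[1,1,1]}'|sed -n 2,4p; done;python3 -c "
from h import *
print(arm.sense()['ft_force'],arm.sense()['ft_torque'])
plan([.588,-.018,.0855],-6.9)"
```

```text
tool_pos: [0.5884, -0.0173, 0.0864]
ee_rot: [-1.57, -0.004, -0.12]
ft_force: [0.6, -4.2, 6.8]
tool_pos: [0.5884, -0.0173, 0.0864]
ee_rot: [-1.57, -0.004, -0.12]
ft_force: [0.9, -4.9, 6.4]
[ 0.86272256 -4.91714561  6.40522675] [-1.12171507 -0.18352497  0.00253874]
dp cm [-0.03   0.09  -0.073] turn [-0.06  0.    0.22] | pos [ 0.5884 -0.0173  0.0864] rpy [-89.94  -0.22  -6.9 ] F [ 0.86 -4.92  6.41] w 0.0174 t 19.85 j [ 0.41  0.82 -0.7   1.76  0.7   0.82  0.81]
```

```bash
python3 -m creep '{"dp":[[0,-0.1,0],[0,-0.2,0],[0,-0.25,0],[0,-0.25,0]],"turn":[[0,0,0],[0,0,0],[0,0,0],[0,0,0]],"claw":[1,1,1,1]}';python3 -c "
from h import *
print(arm.sense()['ft_force'],arm.sense()['ft_torque'])"
```

```text
time_s: 20.25
tool_pos: [0.5882, -0.0174, 0.0873]
ee_rot: [-1.569, -0.003, -0.12]
ft_force: [3.7, -2.8, -1.0]
width: 0.0172
[ 3.71240911 -2.84869308 -1.04635331] [-0.88601636 -1.01063832  0.0465268 ]
```

```bash
python3 -m creep '{"dp":[[0,0.15,0],[0,0.25,0],[0.1,0.25,0],[0.2,0.25,0],[0.2,0.25,0],[0.2,0.25,0],[0.2,0.25,0],[0.2,0.25,0]],"turn":[[0,0,0],[0,0,0],[0,0,0],[0,0,0],[0,0,0],[0,0,0],[0,0,0],[0,0,0]],"claw":[1,1,1,1,1,1,1,1]}';python3 -c "
from h import *
print(arm.sense()['ft_force'],arm.sense()['ft_torque'])";python3 -m creep '{"dp":[[0,-0.1,0],[0,-0.2,0],[0,-0.25,0],[0,-0.25,0]],"turn":[[0,0,0],[0,0,0],[0,0,0],[0,0,0]],"claw":[1,1,1,1]}';python3 -c "
from h import *
print(arm.sense()['ft_force'],arm.sense()['ft_torque'])"
```

```text
time_s: 21.05
tool_pos: [0.5887, -0.0173, 0.0858]
ee_rot: [-1.57, 0.0, -0.12]
ft_force: [-0.1, -3.4, 7.2]
width: 0.0174
[-0.10918183 -3.35261048  7.22657621] [-0.919586   -0.05153386 -0.00862555]
time_s: 21.45
tool_pos: [0.5886, -0.0174, 0.0871]
ee_rot: [-1.57, 0.001, -0.12]
ft_force: [1.9, -2.4, -0.2]
width: 0.0176
[ 1.8516253  -2.37935339 -0.17021092] [-0.61026946 -0.42046826  0.05211548]
```

```bash
python3 -m creep '{"dp":[[0,0.15,0],[0,0.25,0],[0.1,0.25,0],[0.15,0.25,0],[0.15,0.25,0],[0.15,0.25,0],[0.15,0.25,0],[0.15,0.25,0]],"turn":[[0,0,0],[0,0,0],[0,0,0],[0,0,0],[0,0,0],[0,0,0],[0,0,0],[0,0,0]],"claw":[1,1,1,1,1,1,1,1]}';python3 -c "
from h import *
print(arm.sense()['ft_force'],arm.sense()['ft_torque'])";python3 -m creep '{"dp":[[0,-0.1,0],[0,-0.2,0],[0,-0.25,0],[0,-0.25,0]],"turn":[[0,0,0],[0,0,0],[0,0,0],[0,0,0]],"claw":[1,1,1,1]}';python3 -c "
from h import *
print(arm.sense()['ft_force'],arm.sense()['ft_torque'])"
```

```text
time_s: 22.25
tool_pos: [0.589, -0.0174, 0.0855]
ee_rot: [-1.571, 0.003, -0.12]
ft_force: [-1.9, -1.6, 7.5]
width: 0.0175
[-1.88343824 -1.63956142  7.47438997] [-0.68719036  0.42223535  0.02248442]
time_s: 22.65
tool_pos: [0.589, -0.0175, 0.087]
ee_rot: [-1.57, 0.003, -0.12]
ft_force: [-2.2, -1.2, 3.1]
width: 0.0177
[-2.15588483 -1.15516197  3.05485959] [-0.37294489  0.42845578  0.00433107]
```

```bash
python3 -m creep '{"dp":[[0,0.15,0],[0,0.25,0],[0.1,0.25,0],[0.15,0.25,0],[0.15,0.25,0],[0.15,0.25,0],[0.15,0.25,0],[0.15,0.25,0]],"turn":[[0,0,0],[0,0,0],[0,0,0],[0,0,0],[0,0,0],[0,0,0],[0,0,0],[0,0,0]],"claw":[1,1,1,1,1,1,1,1]}';python3 -c "
from h import *
print(arm.sense()['ft_force'],arm.sense()['ft_torque'])";python3 -m creep '{"dp":[[0,-0.1,0],[0,-0.2,0],[0,-0.25,0],[0,-0.25,0]],"turn":[[0,0,0],[0,0,0],[0,0,0],[0,0,0]],"claw":[1,1,1,1]}';python3 -c "
from h import *
print(arm.sense()['ft_force'],arm.sense()['ft_torque'])"
```

```text
time_s: 23.45
tool_pos: [0.5894, -0.0175, 0.085]
ee_rot: [-1.571, 0.005, -0.12]
ft_force: [-5.5, -1.2, 7.6]
width: 0.0173
[-5.46388473 -1.23780479  7.56538316] [-0.31804882  1.23920465 -0.06030443]
time_s: 23.85
tool_pos: [0.5895, -0.0175, 0.0869]
ee_rot: [-1.571, 0.005, -0.12]
ft_force: [-4.6, -0.6, 4.4]
width: 0.0174
[-4.56942809 -0.56320524  4.370012  ] [-1.04323800e-01  1.37487683e+00 -8.27002425e-04]
```

```bash
python3 -m creep '{"dp":[[0,-0.1,0],[0,-0.2,0],[0,-0.2,0]],"turn":[[0,0,0],[0,0,0],[0,0,0]],"claw":[1,1,1]}';python3 - <<'E'
from h import *
print(arm.sense()['ft_force'],arm.sense()['ft_torque'])
f=cams.grab_frame("side"); s=arm.sense(); g=cv2.cvtColor(f["image"],cv2.COLOR_BGR2GRAY).astype(float)
p=s["tool_pos"]; th=np.linspace(0,2*np.pi,73)
ring=lambda z:np.c_[p[0]+.02*np.cos(th),p[1]+.02*np.sin(th),np.full(73,z)]
q=np.vstack([proj(f,ring(p[2]-.0684+z)) for z in (.0265,.0405)])
print("pred cols",q[:,0].min(),q[:,0].max(),"rows",q[:,1].min(),q[:,1].max())
for v in range(220,231,2): print(v,g[v,320:348].astype(int).tolist())
cv2.imwrite("pics/s7.png",cv2.resize(f["image"][190:260,300:370],None,fx=8,fy=8,interpolation=cv2.INTER_CUBIC))
E
```

```text
time_s: 24.15
tool_pos: [0.5895, -0.0177, 0.0873]
ee_rot: [-1.57, 0.006, -0.12]
ft_force: [-4.2, 2.3, -8.0]
width: 0.0172
[-4.169811    2.32013942 -8.00263614] [0.3870527  1.08504434 0.03135435]
pred cols 325.6637497233525 339.6642967932305 rows 216.57486160741752 229.91410346006765
220 [89, 86, 85, 83, 86, 87, 86, 71, 40, 27, 43, 42, 24, 13, 11, 19, 39, 53, 33, 30, 73, 117, 127, 123, 120, 120, 121, 123]
222 [97, 90, 85, 85, 85, 87, 83, 57, 25, 18, 33, 38, 26, 21, 23, 27, 41, 50, 29, 17, 49, 93, 120, 123, 120, 120, 120, 122]
224 [100, 97, 94, 91, 89, 89, 82, 52, 19, 7, 8, 11, 16, 17, 21, 21, 23, 18, 14, 19, 55, 101, 124, 123, 120, 119, 120, 122]
226 [99, 98, 96, 95, 97, 94, 82, 57, 28, 7, 4, 3, 6, 5, 6, 8, 8, 10, 10, 26, 72, 117, 128, 123, 120, 120, 121, 122]
228 [101, 98, 96, 95, 95, 93, 84, 77, 64, 46, 26, 11, 10, 6, 7, 8, 12, 26, 49, 88, 123, 133, 130, 124, 121, 120, 120, 122]
230 [136, 133, 114, 100, 87, 81, 80, 75, 72, 69, 61, 53, 51, 51, 52, 55, 70, 98, 128, 141, 142, 136, 130, 125, 121, 120, 121, 121]
```

View pics/s7.png

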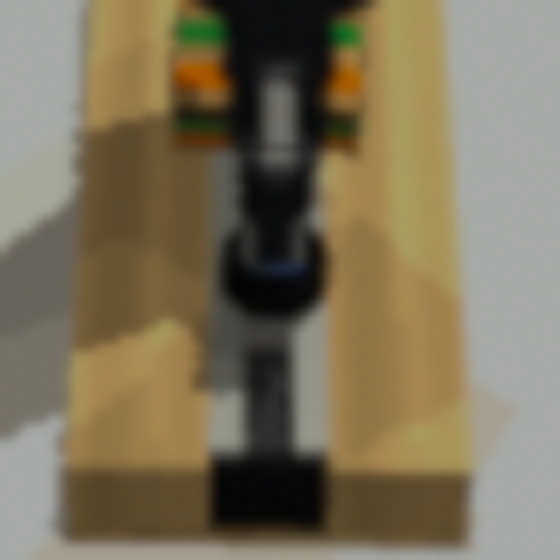

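```bash
cat > c.py <<'E'
from h import *
def collar():
    f=cams.grab_frame("side"); s=arm.sense(); g=cv2.cvtColor(f["image"],cv2.COLOR_BGR2GRAY).astype(float)
    p=s["tool_pos"]; out=[]
    for v in (223,224,225):
        r=g[v,318:350]; i=15
        def cr(seq):
            hi=np.mean([g for g in seq[-6:]]); 
            t=hi/2+5
            for k in range(len(seq)-1,0,-1):
                if seq[k-1]<t<=seq[k]: return k-1+(t-seq[k-1])/(seq[k]-seq[k-1])
        R_=cr(list(r[i:i+12])); L_=cr(list(r[i-13:i+1][::-1][:12])); out.append((318+i-L_,318+i+R_))
    o=np.mean(out,0); q=proj(f,[[p[0],p[1],p[2]-.0684+.0335]])[0]
    print("collar",o.round(2),"mid",o.mean().round(2),"pred TCP col",q.round(2)); 
    print("pos",p.round(4),"rpy",np.degrees(s["ee_rot"]).round(2),"F",s["ft_force"].round(1),"T",s["ft_torque"].round(2),"t",s["time_s"])
collar()
E
python3 -m creep '{"dp":[[0,0.2,0],[0,0.4,0],[-0.1,0.4,0],[-0.2,0.4,0],[-0.3,0.4,0],[-0.4,0.4,0],[-0.5,0.4,0],[-0.5,0.4,0],[-0.5,0.4,0]],"turn":[[0,0,0],[0,0,0],[0,0,0],[0,0,0],[0,0,0],[0,0,0],[0,0,0],[0,0,0],[0,0,0]],"claw":[1,1,1,1,1,1,1,1,1]}';python3 c.py
```

```text
time_s: 25.1
tool_pos: [0.5889, -0.0175, 0.0869]
ee_rot: [-1.57, -0.005, -0.121]
ft_force: [-1.3, -1.4, 5.6]
width: 0.0175
collar [327.   339.83] mid 333.41 pred TCP col [332.43 223.3 ]
pos [ 0.5889 -0.0175  0.0868] rpy [-89.94  -0.26  -6.92] F [-1.1 -0.7  6.2] T [-0.09  0.59  0.04] t 25.15
```

```bash
python3 -m creep '{"dp":[[0,0,0],[0,0,0],[0,0,0],[0,0,0]],"turn":[[0,0,0],[0,0,0],[0,0,0],[0,0,0]],"claw":[1,1,1,1]}';python3 c.py
```

```text
time_s: 25.55
tool_pos: [0.5889, -0.0175, 0.0868]
ee_rot: [-1.57, -0.005, -0.121]
ft_force: [-2.1, -1.8, 6.3]
width: 0.0171
collar [327.03 339.83] mid 333.43 pred TCP col [332.43 223.31]
pos [ 0.5889 -0.0175  0.0868] rpy [-89.94  -0.26  -6.92] F [-2.6  0.4  6.6] T [-0.14  0.65  0.02] t 25.6
```

```bash
python3 -m creep '{"dp":[[0,-0.1,0],[0,-0.2,0],[0,-0.3,0],[0,-0.3,0]],"turn":[[0,0,0],[0,0,0],[0,0,0],[0,0,0]],"claw":[1,1,1,1]}';python3 c.py
```

```text
time_s: 26.0
tool_pos: [0.5885, -0.0177, 0.0875]
ee_rot: [-1.569, -0.003, -0.121]
ft_force: [5.1, 0.8, -12.2]
width: 0.0169
collar [326.97 339.77] mid 333.37 pred TCP col [332.3  223.19]
pos [ 0.5885 -0.0177  0.0875] rpy [-89.88  -0.17  -6.91] F [  4.7   1.3 -10.9] T [ 0.27 -1.29 -0.02] t 26.05
```

```bash
python3 -m creep '{"dp":[[0,0.2,0],[0,0.4,0],[-0.1,0.4,0],[-0.2,0.4,0],[-0.3,0.4,0],[-0.4,0.4,0],[-0.4,0.4,0],[-0.4,0.4,0]],"turn":[[0,0,0],[0,0,0],[0,0,0],[0,0,0],[0,0,0],[0,0,0],[0,0,0],[0,0,0]],"claw":[1,1,1,1,1,1,1,1]}';python3 c.py
```

```text
time_s: 26.85
tool_pos: [0.5865, -0.0172, 0.0871]
ee_rot: [-1.57, -0.009, -0.121]
ft_force: [5.0, -1.5, 6.6]
width: 0.0171
collar [326.52 339.23] mid 332.88 pred TCP col [331.59 223.21]
pos [ 0.5865 -0.0172  0.0871] rpy [-89.93  -0.5   -6.92] F [ 4.4 -1.7  6.2] T [-0.26 -1.19 -0.02] t 26.9
```

```bash
python3 -m creep '{"dp":[[0,-0.1,0],[0,-0.2,0],[0,-0.3,0],[0,-0.3,0]],"turn":[[0,0,0],[0,0,0],[0,0,0],[0,0,0]],"claw":[1,1,1,1]}';python3 c.py
```

```text
time_s: 27.3
tool_pos: [0.5855, -0.017, 0.0893]
ee_rot: [-1.569, -0.006, -0.121]
ft_force: [5.6, -1.0, 5.7]
width: 0.0172
collar [326.22 338.96] mid 332.59 pred TCP col [331.25 222.67]
pos [ 0.5855 -0.017   0.0892] rpy [-89.92  -0.36  -6.91] F [ 6.6 -0.3  6.3] T [-0.11 -1.3  -0.04] t 27.35
```

It rose without catching, so the grooves are engaging. I ease the lateral load and let it rise.

```bash
python3 -m creep '{"dp":[[0.1,0,0],[0.2,-0.1,0],[0.3,-0.2,0],[0.3,-0.3,0],[0.3,-0.3,0],[0.3,-0.3,0]],"turn":[[0,0,0],[0,0,0],[0,0,0],[0,0,0],[0,0,0],[0,0,0]],"claw":[1,1,1,1,1,1]}';python3 c.py
```

```text
time_s: 27.95
tool_pos: [0.5859, -0.0171, 0.0905]
ee_rot: [-1.57, -0.0, -0.12]
ft_force: [4.2, 0.9, 4.2]
width: 0.0171
collar [326.35 338.97] mid 332.66 pred TCP col [331.42 222.38]
pos [ 0.586  -0.0171  0.0905] rpy [-8.995e+01 -2.000e-02 -6.880e+00] F [3.8 1.  3.6] T [ 0.32 -0.94  0.03] t 28.0
```

```bash
python3 -m creep '{"dp":[[0.05,-0.1,0],[0.1,-0.2,0],[0.1,-0.2,0],[0.1,-0.2,0],[0.1,-0.2,0]],"turn":[[0,0,0],[0,0,0],[0,0,0],[0,0,0],[0,0,0]],"claw":[1,1,1,1,1]}';python3 c.py
```

```text
time_s: 28.5
tool_pos: [0.5861, -0.0173, 0.0922]
ee_rot: [-1.57, 0.002, -0.12]
ft_force: [2.2, 3.1, 3.1]
width: 0.0174
collar [326.5  338.93] mid 332.72 pred TCP col [331.49 222.  ]
pos [ 0.5861 -0.0173  0.0922] rpy [-89.98   0.09  -6.88] F [1.6 2.3 2.9] T [ 0.73 -0.34  0.04] t 28.55
```

```bash
python3 -m creep '{"dp":[[0,-0.05,0],[0,-0.1,0],[0,-0.1,0],[0,-0.1,0]],"turn":[[0,0,0],[0,0,0],[0,0,0],[0,0,0]],"claw":[1,1,1,1]}';python3 - <<'E'
import c
from h import *
f=cams.grab_frame("side"); cv2.imwrite("pics/s8.png",cv2.resize(f["image"][190:260,300:370],None,fx=8,fy=8,interpolation=cv2.INTER_CUBIC))
E
```

```text
time_s: 28.95
tool_pos: [0.5861, -0.0175, 0.0925]
ee_rot: [-1.57, 0.002, -0.12]
ft_force: [1.9, 2.9, -4.8]
width: 0.0175
collar [326.51 338.93] mid 332.72 pred TCP col [331.5  221.97]
pos [ 0.5861 -0.0175  0.0925] rpy [-89.98   0.11  -6.89] F [ 1.   2.8 -5.8] T [ 1.12 -0.54 -0.  ] t 29.0
```

View pics/s8.png

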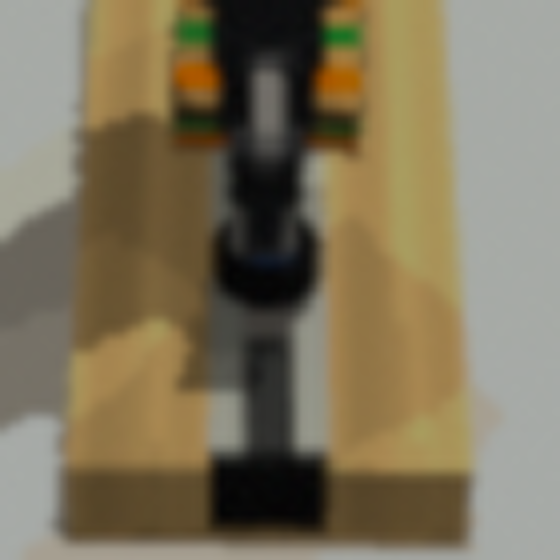

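```bash
python3 -m creep '{"dp":[[0,0.06,0.2],[0,0.06,0.6],[0,0.06,1],[0,0.06,1.5],[0,0.06,2],[0,0.06,2.5],[0,0.06,3],[0,0.06,3.5],[0,0.06,4],[0,0.06,4.3],[0,0.06,4.3],[0,0.06,4.3]],"turn":[[0,0,0],[0,0,0],[0,0,0],[0,0,0],[0,0,0],[0,0,0],[0,0,0],[0,0,0],[0,0,0],[0,0,0],[0,0,0],[0,0,0]],"claw":[1,1,1,1,1,1,1,1,1,1,1,1]}';python3 - <<'E'
from h import *
plan([.589+.12*.053-.003,.0355,.0922],-6.9)
f=cams.grab_frame("side"); cv2.imwrite("pics/s9.png",cv2.resize(f["image"][160:260,300:370],None,fx=6,fy=6,interpolation=cv2.INTER_CUBIC))
f=cams.grab_frame("top"); cv2.imwrite("pics/t9.png",cv2.resize(f["image"][150:250,250:400],None,fx=4,fy=4,interpolation=cv2.INTER_CUBIC))
E
```

```text
time_s: 30.25
tool_pos: [0.5916, 0.0249, 0.0925]
ee_rot: [-1.571, 0.001, -0.12]
ft_force: [0.5, -3.8, -2.3]
width: 0.0175
dp cm [-0.052  0.027  1.059] turn [ 0.01  0.   -0.06] | pos [0.5916 0.0249 0.0925] rpy [-9.001e+01  6.000e-02 -6.900e+00] F [ 0.52 -3.81 -2.32] w 0.0175 t 30.25 j [ 0.34  0.82 -0.71  1.74  0.69  0.85  0.76]
```

View pics/s9.png

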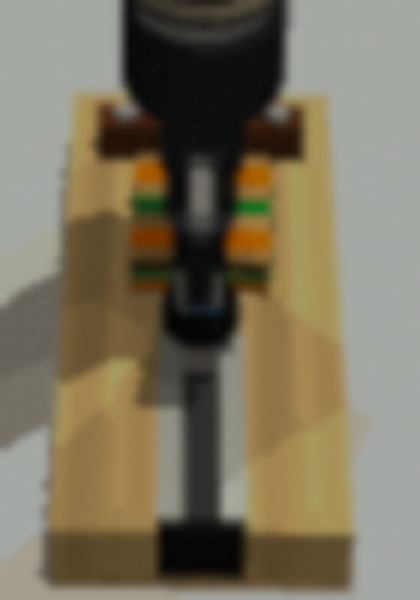

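View pics/t9.png

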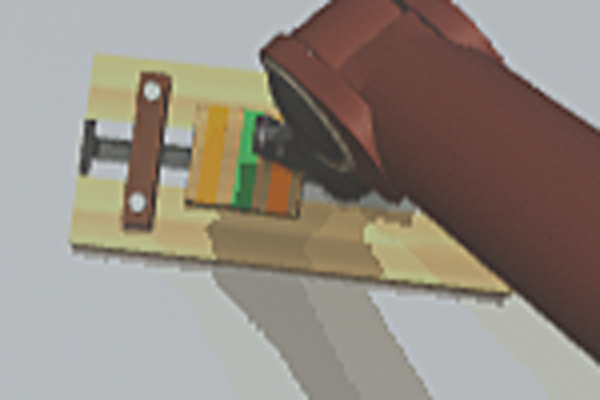

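```bash
python3 -m creep '{"dp":[[0,0,0.3],[0,0,0.6],[0,0,0.9],[0,0,1.2],[0,0,1.5],[0,0,1.8],[0,0,2.1],[0,0,2.4],[0,0,2.4],[0,0,2.4]],"turn":[[0,0,0],[0,0,0],[0,0,0],[0,0,0],[0,0,0],[0,0,0],[0,0,0],[0,0,0],[0,0,0],[0,0,0]],"claw":[1,1,1,1,1,1,1,1,1,1]}';python3 - <<'E'
from h import *
f=cams.grab_frame("top"); cv2.imwrite("pics/t10.png",cv2.resize(f["image"][150:250,250:400],None,fx=4,fy=4,interpolation=cv2.INTER_CUBIC))
s=arm.sense();print(s["ft_force"],s["ft_torque"])
E
```

```text
time_s: 31.35
tool_pos: [0.5946, 0.0463, 0.0925]
ee_rot: [-1.575, 0.001, -0.122]
ft_force: [-0.3, -6.3, -2.4]
width: 0.0174
[-0.46939227 -6.58698367 -1.54704424] [-1.72263821  0.13868404  0.0273517 ]
```

View pics/t10.png

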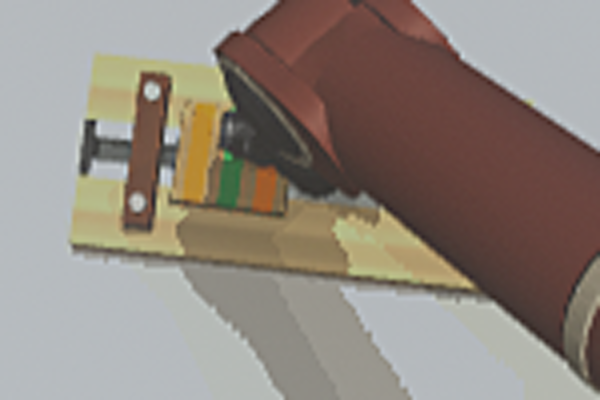

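```bash
for i in 1 2; do python3 -m creep '{"dp":[[0,0,0.1],[0,0,0.2],[0,0,0.3],[0,0,0.3]],"turn":[[0,0,0],[0,0,0],[0,0,0],[0,0,0]],"claw":[1,1,1,1]}' | sed -n 2,4p; python3 -c "
from h import *
s=arm.sense();print(s['ft_force'],s['ft_torque'])"; done
```

```text
tool_pos: [0.595, 0.05, 0.0925]
ee_rot: [-1.574, 0.001, -0.122]
ft_force: [-0.7, -6.9, -2.0]
[-0.73407944 -6.91839191 -2.01655299] [-1.65308192  0.09423342 -0.02903673]
tool_pos: [0.5952, 0.0515, 0.0925]
ee_rot: [-1.577, 0.001, -0.122]
ft_force: [-0.9, -8.5, -1.2]
[-0.91953281 -8.45119602 -1.24966811] [-2.0189104   0.2807358  -0.03017819]
```

```bash
for i in 1 2; do python3 -m creep '{"dp":[[0,0,0.1],[0,0,0.1],[0,0,0.1]],"turn":[[0,0,0],[0,0,0],[0,0,0]],"claw":[1,1,1]}' | sed -n 2,4p; python3 -c "
from h import *
s=arm.sense();print(s['ft_force'],s['ft_torque'])"; done
```

```text
tool_pos: [0.5954, 0.0527, 0.0925]
ee_rot: [-1.576, 0.001, -0.122]
ft_force: [-0.7, -8.2, -1.2]
[-0.6754603  -8.19177587 -1.24522894] [-1.93622286  0.2696196   0.02010962]
tool_pos: [0.5955, 0.0542, 0.0925]
ee_rot: [-1.575, 0.001, -0.122]
ft_force: [-1.4, -7.0, -1.4]
[-1.4027955  -7.02980755 -1.36767515] [-1.80885305  0.20600138 -0.02758447]
```

Still sliding at about 7–8 N, so the form isn't at the fence yet.

```bash
for i in 1 2 3; do python3 -m creep '{"dp":[[0,0,0.1],[0,0,0.15],[0,0,0.15]],"turn":[[0,0,0],[0,0,0],[0,0,0]],"claw":[1,1,1]}' | sed -n 2,4p; python3 -c "
from h import *
s=arm.sense();print(s['ft_force'],s['ft_torque'])"; done
```

```text
tool_pos: [0.5957, 0.0561, 0.0925]
ee_rot: [-1.574, 0.001, -0.122]
ft_force: [-0.7, -6.8, -1.0]
[-0.67018715 -6.82804006 -0.96954788] [-1.73460724  0.19841475  0.04738337]
tool_pos: [0.5959, 0.0578, 0.0925]
ee_rot: [-1.574, 0.001, -0.122]
ft_force: [-0.1, -7.0, -2.7]
[-0.0544344  -6.97067273 -2.71239804] [-1.64951014  0.18449821 -0.00536221]
tool_pos: [0.596, 0.0584, 0.0925]
ee_rot: [-1.576, 0.001, -0.122]
ft_force: [-0.6, -7.7, -1.7]
[-0.60765501 -7.68888529 -1.70780058] [-1.85804033  0.22372942 -0.00394803]
```

```bash
python3 - <<'E'
from h import *
f=cams.grab_frame("top"); cv2.imwrite("pics/t11.png",cv2.resize(f["image"][150:250,250:400],None,fx=5,fy=5,interpolation=cv2.INTER_CUBIC))
E
```

```text
(no output)
```

View pics/t11.png

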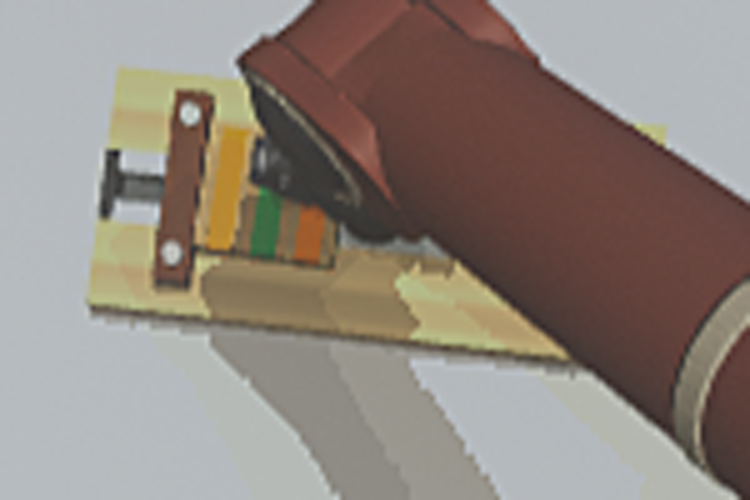

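```bash
for i in 1 2; do python3 -m creep '{"dp":[[0,0,0.05],[0,0,0.1],[0,0,0.1]],"turn":[[0,0,0],[0,0,0],[0,0,0]],"claw":[1,1,1]}' | sed -n 2,4p; python3 -c "
from h import *
s=arm.sense();print(s['ft_force'],s['ft_torque'])"; done
```

```text
tool_pos: [0.596, 0.0585, 0.0925]
ee_rot: [-1.577, 0.001, -0.123]
ft_force: [-0.3, -9.3, -0.6]
[-0.29403866 -9.26988789 -0.56242148] [-2.09613244  0.28417045 -0.0176309 ]
tool_pos: [0.5961, 0.0586, 0.0925]
ee_rot: [-1.579, 0.002, -0.123]
ft_force: [-1.6, -9.6, 0.4]
[-1.58361577 -9.64753892  0.41847452] [-2.32442536  0.33580405 -0.0100655 ]
```

```bash
for i in 1 2; do python3 -m creep '{"dp":[[0,0,0.1],[0,0,0.2],[0,0,0.2],[0,0,0.2]],"turn":[[0,0,0],[0,0,0],[0,0,0],[0,0,0]],"claw":[1,1,1,1]}' | sed -n 2,4p; python3 -c "
from h import *
s=arm.sense();print(s['ft_force'],s['ft_torque'])"; done
```

```text
tool_pos: [0.5961, 0.0588, 0.0925]
ee_rot: [-1.582, 0.002, -0.124]
ft_force: [-3.8, -12.4, 2.5]
[ -3.7707089  -12.35085708   2.45612592] [-2.77114115  0.48360751  0.03025812]
tool_pos: [0.5962, 0.059, 0.0925]
ee_rot: [-1.585, 0.003, -0.125]
ft_force: [-2.7, -16.0, 4.0]
[ -2.74257242 -15.98904302   4.01709624] [-3.22033653  0.64089242  0.10254377]
```

```bash
python3 -m creep '{"dp":[[0,0,0.05],[0,0,0.05],[0,0,0.05],[0,0,0.05]],"turn":[[0,0,0],[0,0,0],[0,0,0],[0,0,0]],"claw":[1,1,1,1]}' | sed -n 2,4p; python3 -c "
from h import *
s=arm.sense();print(s['ft_force'],s['ft_torque'])"; python3 -m creep '{"dp":[[0,0,-0.1],[0,0,-0.2],[0,0,-0.3],[0,0,-0.4],[0,0,-0.4]],"turn":[[0,0,0],[0,0,0],[0,0,0],[0,0,0],[0,0,0]],"claw":[1,1,1,1,1]}' | sed -n 1,4p; python3 -c "
from h import *
s=arm.sense();print(s['ft_force'],s['ft_torque'])"
```

```text
tool_pos: [0.5962, 0.059, 0.0925]
ee_rot: [-1.586, 0.003, -0.126]
ft_force: [-3.4, -15.2, 5.0]
[ -3.44942224 -15.23894887   5.01840404] [-3.30632582  0.68228381  0.06232736]
time_s: 36.05
tool_pos: [0.5961, 0.0587, 0.0925]
ee_rot: [-1.579, 0.002, -0.124]
ft_force: [-1.8, -10.6, 0.4]
[ -1.8179628  -10.56503071   0.42483115] [-2.42299869  0.42403023 -0.0451889 ]
```

```bash
python3 -m creep '{"dp":[[0,0,-0.1],[0,0,-0.2],[0,0,-0.3],[0,0,-0.35],[0,0,-0.35]],"turn":[[0,0,0],[0,0,0],[0,0,0],[0,0,0],[0,0,0]],"claw":[1,1,1,1,1]}' | sed -n 1,4p; python3 -c "
from h import *
s=arm.sense();print(s['ft_force'],s['ft_torque'])"
```

```text
time_s: 36.55
tool_pos: [0.596, 0.0583, 0.0925]
ee_rot: [-1.574, 0.001, -0.122]
ft_force: [-0.5, -6.2, -2.0]
[-0.49799482 -6.16968541 -1.99798204] [-1.65511684  0.10450679 -0.01201856]
```

```bash
python3 -m creep '{"dp":[[0,0,-0.1],[0,0,-0.2],[0,0,-0.25],[0,0,-0.25]],"turn":[[0,0,0],[0,0,0],[0,0,0],[0,0,0]],"claw":[1,1,1,1]}' | sed -n 1,4p; python3 -c "
from h import *
s=arm.sense();print(s['ft_force'],s['ft_torque'])"
```

```text
time_s: 36.95
tool_pos: [0.5959, 0.058, 0.0925]
ee_rot: [-1.57, 0.0, -0.12]
ft_force: [-0.5, -2.3, -5.6]
[-0.50490312 -2.32356327 -5.64856867] [-0.98179756 -0.14026169 -0.04882934]
```

```bash
python3 -m creep '{"dp":[[0,0.05,0],[0,0.05,0],[0,0.05,0],[0,0.05,0],[0,0.05,0],[0,0.05,0],[0,0.05,0],[0,0.05,0]],"turn":[[0,0,0],[0,0,0],[0,0,0],[0,0,0],[0,0,0],[0,0,0],[0,0,0],[0,0,0]],"claw":[1,0.6,0.3,0.1,0,0,0,0]}'; python3 - <<'E'
from h import *
s=arm.sense();print(s['ft_force'],s['ft_torque'])
f=cams.grab_frame("side"); cv2.imwrite("pics/s12.png",cv2.resize(f["image"][150:250,290:380],None,fx=6,fy=6,interpolation=cv2.INTER_CUBIC))
E
```

```text
time_s: 37.75
tool_pos: [0.5961, 0.058, 0.0925]
ee_rot: [-1.57, -0.0, -0.12]
ft_force: [0.2, -1.0, -0.0]
width: 0.0425
[ 0.20994174 -1.04572807 -0.04706902] [-0.01162927  0.01855535  0.01251323]
```

View pics/s12.png

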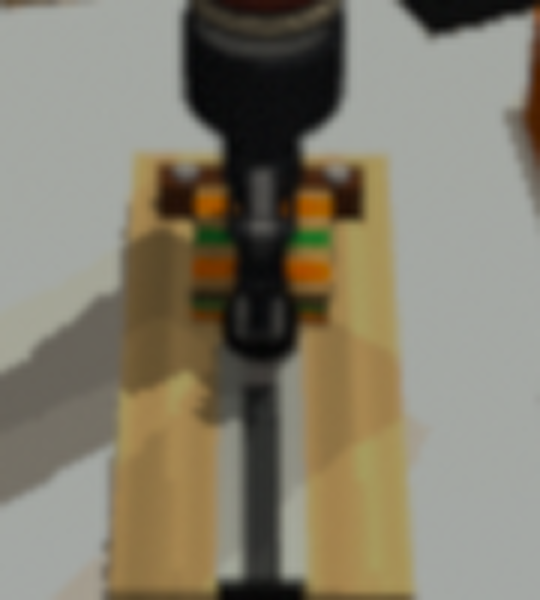

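```bash
python3 -m creep '{"dp":[[0,-1,0],[0,-3,0],[0,-6,0],[0,-10,0],[0,-14,0],[0,-16,-3],[0,-16,-7],[0,-16,-11],[0,-16,-15],[0,-16,-19],[0,-16,-23],[0,-16,-26],[0,-16,-26],[0,-16,-26]],"turn":[[0,0,0],[0,0,0],[0,0,0],[0,0,0],[0,0,0],[0,0,0],[0,0,0],[0,0,0],[0,0,0],[0,0,0],[0,0,0],[0,0,0],[0,0,0],[0,0,0]],"claw":[0,0,0,0,0,0,0,0,0,0,0,0,0,0]}'; python3 - <<'E'
from h import *
s=arm.sense();print(s['ft_force'],s['ft_torque'])
for n in ("side","top"):
    f=cams.grab_frame(n); np.savez(f"/tmp/{n}13.npz",**{k:np.array(f[k]) for k in ["image","depth","intrinsics","extrinsics"]})
    im=f["image"][140:280,270:400] if n=="side" else f["image"][140:250,240:410]
    cv2.imwrite(f"pics/{n}13.png",cv2.resize(im,None,fx=4,fy=4,interpolation=cv2.INTER_CUBIC))
E
```

```text
time_s: 39.2
tool_pos: [0.5646, -0.2006, 0.2528]
ee_rot: [-1.57, -0.0, -0.122]
ft_force: [0.4, 0.5, -0.6]
width: 0.0427
[ 0.44100969  0.46100338 -0.60949217] [ 0.04827613 -0.01104684  0.04366582]
```

View pics/side13.png

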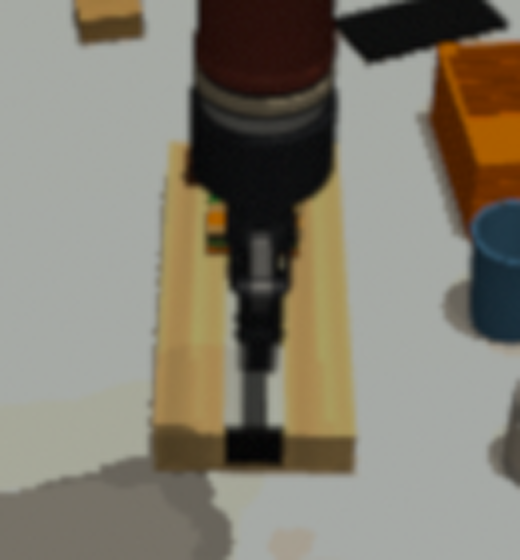

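View pics/top13.png

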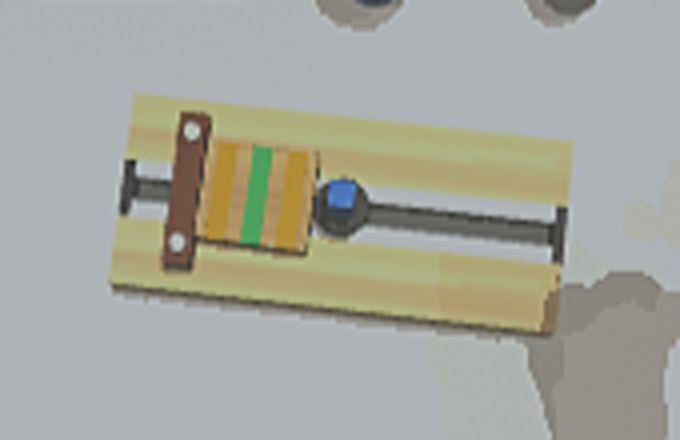

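```bash
python3 - <<'E'
from h import *
f=np.load("/tmp/top13.npz"); W=cloud(f); im=f["image"]; 
o=np.array([.5985,.0575]);a=np.radians(83.1);d=np.array([np.cos(a),np.sin(a)]);l=np.array([d[1],-d[0]])
B=np.stack([(W[...,:2]-o)@d,(W[...,:2]-o)@l],-1)*1000
# bench re-fit
m=(abs(W[...,2]-.039)<.006)&(abs(B[...,0])<180)&(abs(B[...,1])<90); r=cv2.minAreaRect(W[m][:,:2].astype(np.float32)*1000); print("bench",np.round(r,2) if 0 else r)
m=(abs(W[...,2]-.063)<.006)&(B[...,0]>-20)&(B[...,0]<150)&(abs(B[...,1])<70)
p=B[m]; r=cv2.minAreaRect(p.astype(np.float32)); print("form+fence",r, "x range",p[:,0].min(),p[:,0].max())
pf=p[(p[:,0]<92)&(p[:,0]>8)]; print("form only",cv2.minAreaRect(pf.astype(np.float32)))
hsv=cv2.cvtColor(im,cv2.COLOR_BGR2HSV)
b=(hsv[...,0]>100)&(hsv[...,0]<125)&(hsv[...,1]>100)&(abs(B[...,0])<60)&(abs(B[...,1])<50)
print("blue",b.sum(),"z max/med",np.nanmax(W[b][:,2]),np.nanmedian(W[b][:,2]),"B med",np.nanmedian(B[b],0), B[b].min(0),B[b].max(0))
k=(W[...,2]>.048)&(W[...,2]<.075)&(B[...,0]<12)&(B[...,0]>-60)&(abs(B[...,1])<30)&(hsv[...,2]<80)
print("collar",k.sum(),cv2.minAreaRect(B[k].astype(np.float32)),np.median(W[k][:,2]))
E
```

```text
bench ((597.935302734375, 57.06159973144531), (320.2668762207031, 141.120849609375), 83.11163330078125)
form+fence ((51.60102081298828, -0.8965911865234375), (109.63593292236328, 139.00306701660156), 89.94075012207031) x range -17.90715181044162 121.14051253772463
form only ((50.65300369262695, -0.5789260864257812), (84.38192749023438, 70.86788940429688), 1.595523715019226)
blue 45 z max/med 0.11544709133018786 0.10874666042229725 B med [-0.0209562  -0.97501746] [-8.64378656 -9.94829606] [ 8.55633335 17.79046388]
collar 44 ((-3.523069381713867, -4.538003921508789), (30.924009323120117, 28.19281005859375), 83.32557678222656) 0.06332691792266523
```

```bash
python3 -m creep '{"dp":[[-3,0,-3],[-6,0,-6],[-9,0,-9],[-12,0,-12],[-13,0,-15],[-13,0,-18],[-13,0,-18],[-13,0,-18]],"turn":[[0,0,0],[0,0,0],[0,0,0],[0,0,0],[0,0,0],[0,0,0],[0,0,0],[0,0,0]],"claw":[0,0,0,0,0,0,0,0]}'; python3 - <<'E'
from h import *
f=cams.grab_frame("side"); np.savez("/tmp/side14.npz",**{k:np.array(f[k]) for k in ["image","depth","intrinsics","extrinsics"]})
cv2.imwrite("pics/side14.png",cv2.resize(f["image"][165:225,305:365],None,fx=10,fy=10,interpolation=cv2.INTER_CUBIC))
f=cams.grab_frame("top"); cv2.imwrite("pics/top14.png",cv2.resize(f["image"][165:215,280:350],None,fx=10,fy=10,interpolation=cv2.INTER_CUBIC))
# predicted touch: collar circle & form for stop at bench x=xs
o=np.array([.598,.0571]);a=np.radians(83.1);d=np.array([np.cos(a),np.sin(a),0]);l=np.array([d[1],-d[0],0])
for xs in (-2,0,2):
    c=np.r_[o,0]+d*xs/1000
    print(xs,"top img grip top",((proj(f,[c+[0,0,.110]])-[280,165])*10).round(0).tolist(),"collar near(-x) edge",((proj(f,[c-d*.02+[0,0,.0645]])-[280,165])*10).round(0).tolist())
for xf in (19,21,23): print(xf,"form near top edge",((proj(f,[np.r_[o,0]+d*xf/1000+l*.034+[0,0,.064],np.r_[o,0]+d*xf/1000-l*.034+[0,0,.064]])-[280,165])*10).round(0).tolist())
E
```

```text
time_s: 40.1
tool_pos: [0.4148, -0.3622, 0.2525]
ee_rot: [-1.57, -0.001, -0.119]
ft_force: [0.7, 0.9, 0.7]
width: 0.0426
-2 top img grip top [[459.0, 230.0]] collar near(-x) edge [[529.0, 268.0]]
0 top img grip top [[452.0, 229.0]] collar near(-x) edge [[522.0, 267.0]]
2 top img grip top [[444.0, 228.0]] collar near(-x) edge [[515.0, 266.0]]
19 form near top edge [[397.0, 134.0], [370.0, 371.0]]
21 form near top edge [[390.0, 133.0], [363.0, 370.0]]
23 form near top edge [[383.0, 132.0], [356.0, 369.0]]
```

View pics/side14.png

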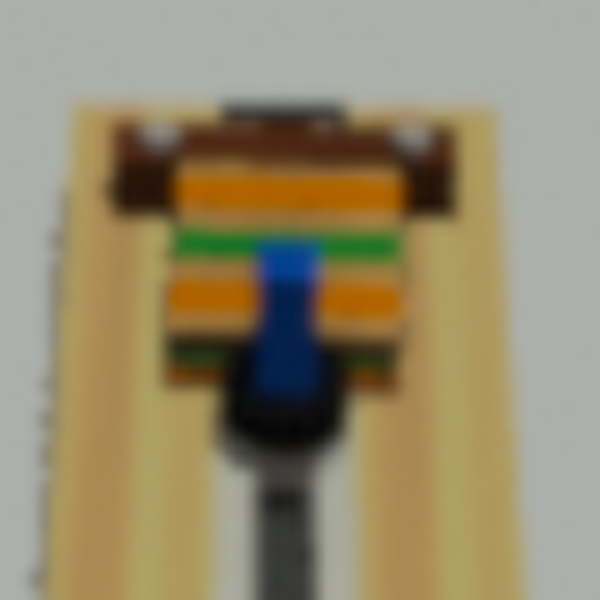

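View pics/top14.png

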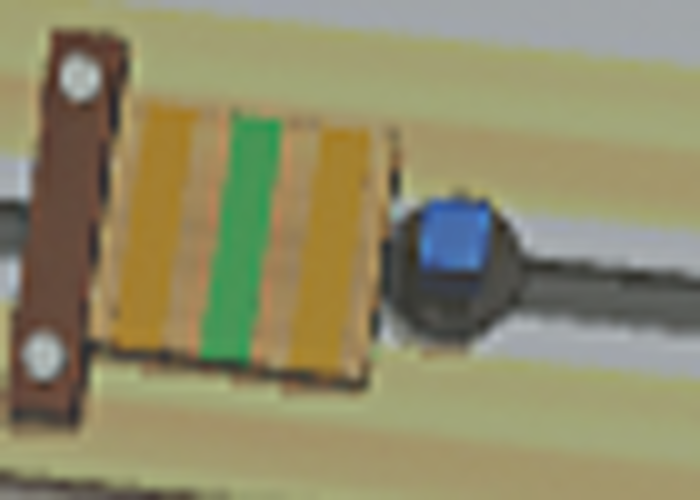

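```bash
python3 -c "
from h import *
print(arm.hand_in()); print(arm.sense()['time_s'])"
```

```text
the job is handed in; nothing more can be done
None
the job is handed in; nothing more can be done
```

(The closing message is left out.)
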